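Clamp a helmet visor lightly in the gluing press

TASK

Swing the press's arm up by its red ball, lay the lime visor astride the saddle, centred, arched side up and nose towards the ball-handle end, then swing the arm down until its sprung orange pad rests on the visor with a light pressure of about 6 N, and leave it clamped so. The visor is brittle: grip it with well under 20 N, set it down softly and never let the pad press it with more than 12 N; how far the pad is screwed out is unknown, so feel for it. Leave the box, can and screwdriver where they are.

Things in the scene. Friction and masses are not known exactly. Their poses are not given: they have to be found in the camera images.
- visor: loose lime arched plastic visor, open below, 149 long (x, nose to -x), 58 wide (y), 25 high, about 0.12 kg. Origin: midway along and between its two side lips, at their lower edge; z up. Grip across the lips: 120 long (x -60 to 60), 4 thick, outer faces at y = +-29, z = 0 to 15. Crown: flat plate 34 wide, z = 21 to 25, joined to the lips by sloping strips.
- visor_nose (a point): tip of the visor's rounded nose, 89 ahead (-x) of the visor's origin and 23 above it.
- press: fixed stand. Origin: underside of its base plate (12 thick, x -125 to 175, 110 wide), below the saddle's centre; x points from the ball-handle end to the post, z up. Saddle: black block 110 long (x), 41 wide, up to z = 52; on it a blue cap 28 wide up to z = 60. When seated, the visor's crown rests on the cap, its lips hang down both sides with 4 play, its origin is at z = 39, axes as the press.
- saddle_top (a point): centre of the top face of the blue cap, 60 above the press's origin; the clamp pad comes down here.
- post: fixed red post of the press, 56 wide, 134 tall, carrying the swinging steel arm and its pad. Origin: centre of its underside on the base plate, at x = +125, z = 12 of the press; same axes as the press.
- pivot (a point): hinge axis of the arm (along the press's y), 118 above the post's origin, 130 above the table.
- clamp (a joint): angle of the steel arm: 0 = level over the saddle (from the pivot to -x of the press), grows as the ball rises, 1.57 upright, range -0.3 to 1.9. Stiff hinge (1.3 N m friction): stays where left. 125 from the pivot, square to the arm, sits an orange pad of 26 diameter, its face 56 to 76 from the arm's centre line (unknown setting), sprung: 1.5 N per mm of push-in, at most 18 mm.
- ball (a point): centre of the red ball handle at the arm's end, 30 diameter, 215 from the pivot. Can be pinched across the press's y axis at every arm angle.
- padbox: bystander: open cardboard box of black pads, 130 x 110 x 60 high, 0.8 kg; origin centre of underside.
- spray: bystander: standing metal can, 60 diameter, 170 high; origin centre of underside.
- driver: bystander: blue-handled screwdriver lying on the table, 180 long; origin centre of underside.

How it is judged:
By the outcome, as a careful person would: the job done as asked, in the order asked, and still so for the second after the job is handed in, with the robot touching nothing.
It also fails if it takes over 72 s, if anything falls off the work surface, if the arm or the gripper's body presses on something with over 40 N, if the wrist force passes 120 N, or if a joint passes its speed limit or range.

ROBOT

A 6-joint arm with a two-finger parallel gripper is mounted at the origin on the work surface. World frame = base frame: x ahead of the robot, y to its left, z up, the work surface at z = 0. Lengths are in m, angles in rad, forces in N, time in s.
With the tool pointing down it reaches from about 0.275 to 0.725 m from the base axis. Payload 5.6 kg.
Tool frame: the origin (TCP) lies between the finger pads; the fingertips stand 14 mm ahead of it and the grasp point (between the pads) lies 5 mm behind it; z points along the fingers, x is the direction in which the jaws open and shut, and the axes are right-handed (so a half turn about z gives the same grasp; the last joint's range is limited). The gripper opens to 85 mm and grips with 20 to 120 N. Pads are 22 mm wide; open, the fingers measure 114 mm over their backs; the gripper's body (76 mm by 85 mm) begins 54 mm behind the grasp point. The pads swing forward as they close: fully open they stand 13 mm farther back than shut.
Start: joints at [-0.868, 0.255, 0.108, 0, -1.424, -0.285], TCP at [0.223, -0.503, 0.245] pointing down, gripper open.
Joint ranges: [-2.95, 2.95], [-1.21, 1.97], [-1.09, 1.5], [-2.87, 1.71], [-2.94, -0.07], [-3.05, 3.05]. Speed limits (rad/s): [2.57, 2.57, 3.14, 3.14, 3.14, 3.14].

INTERFACE

Orientations are given as a rotation vector (axis times angle).
In Python, from bench import manip, optics, workorder, nets gives the robot as it stands. The module is installed in compiled form; this text tells all that it offers.
- The arm moves only by the tool servo_tool, never from a script. Its argument "increments" is text: rows parted by semicolons, each of 6 numbers parted by spaces: the shift along the tool's x, y, z normalised to -1 to 1, where 1 is 30 cm, then the turn, a rotation vector about the tool's x, y, z normalised to -1 to 1, where 1 is pi/4 rad. A call has 1 to 10 rows; each row shifts and turns the commanded pose from where the row before left it, along the tool's axes as they then stand; what a row does not reach is not made up. A row lasts 1/12 s, in which the tool goes at most 41.7 mm and 7.16 degrees, less where a joint would pass 70% of its speed; a pose out of reach is approached as far as the arm can. A call with a number of a shift or a turn outside -1 to 1 is refused whole. A call with a gripper value outside its range is refused whole. "grip" is the opening, from 0 (shut) to 1 (fully open), set as the call begins (left out, the last holds). The fingers move at their own pace and stop on an object; the grip force is fixed at half the most. Time passes only in rows, so rows that do not move let the fingers close. It gives the time, the measured TCP pose, the force and the opening at its end, in the units of the state.
- manip.observe(): the state, without advancing time (a new reading comes with each control period).
- optics.get_image(name): name is "scene" or "top"; returns a dict with "img" (480x640x3 uint8, red, green, blue), "fx", "fy", "cx", "cy" (pixels), "eye" and "rotation" of the camera in the world. Camera axes: x right, y up, looking along -z (the intrinsics and any distortion apply to the point x, -y, -z); pixel columns grow to the right and rows downward; lengths in m; the calibration is good to about 2 mm. A picture is of the moment at which its call begins. There is no depth.
- workorder.finish_job(): hands the job in, once; it reports no verdict.
Trained networks look in a picture, given as the dict that the camera call returned (one of the last four; its "shot" number tells which), for a name from the list of things; names that differ only in an ending like _2 or _b are one class to them, and where a whole thing is asked for, a point or a joint stands for the part that bears it (a point fixed in the world has none). Each returns a list of dicts, best first, with "score" (0 to 1); they miss things now and then, are a little off and sometimes report something else, mostly with a low value. They report only what shows in the picture. A call takes as long as a camera call.
- nets.masks_of(picture, name): "region" (480x640 bool, what is visible of it) and "extent" ([left, top, right, bottom] in pixels, round what is visible of it).
The state is a dict: "clock": time; "joint_pos": joint angles; "dq": joint speeds; "joint_efforts": joint torques, N m; "position": TCP position; "tool_rot": TCP orientation; "contact_force": force on the tool from outside, world axes, zero at the start; "wrist_torque": the same for the moment, N m; "gripper_width": opening from 0.0 (shut) to 1.0 (fully open).
Only numpy, scipy, OpenCV 4.12 (cv2) and the standard library are available. Lean on these libraries where they do the work, as an engineer would, in place of code of your own. Each camera call takes 0.05 s, during which the arm holds its last target.

## Working session

There is one attempt and no reset: what is moved stays moved. The work goes in short steps, Python scripts to look and compute and a tool call to move; the robot and the scene stay as the last step left them, time stands still between calls to the robot, and variables do not carry over. Pictures are saved under pics/ and viewed, and the job is handed in when it is done.

Besides the shell and the picture viewer there is one more tool, called as name(argument=value, ...), one argument or row to a line, values as JSON. servo_tool: Moves the arm, as the interface text tells. Its arguments: {"type":"object","properties":{"increments":{"type":"string"},"grip":{"type":"number"}},"required":["increments"]}

```bash
mkdir -p pics
cat > h.py <<'E'
import numpy as np, cv2
from bench import manip, optics, workorder, nets
def shot(n,fn):
    p=optics.get_image(n); cv2.imwrite('pics/'+fn,p['img'][:,:,::-1]); return p
E
python3 - <<'E'
from h import *
print(manip.observe())
for n in('scene','top'):
    p=shot(n,n+'0.png'); print({k:(v if k!='img' else v.shape) for k,v in p.items()})
    np.save('pics/%s0.npy'%n,p,allow_pickle=True)
E
```

```text
{'clock': 0.0, 'joint_pos': array([-8.68356943e-01,  2.55745149e-01,  1.06979267e-01, -4.84377433e-04,
       -1.42391914e+00, -2.84579459e-01]), 'dq': array([ 0.00161321, -0.00032315,  0.00151627,  0.00070496,  0.00153437,
       -0.00019201]), 'joint_efforts': array([ 4.59349903e-04, -3.86633027e+01,  2.37940496e+01,  5.36526695e+00,
       -6.08127637e-03, -3.64039732e-07]), 'position': array([ 0.22303766, -0.50221339,  0.24438529]), 'tool_rot': array([-1.71155922e+00, -2.63242681e+00, -1.57361090e-03]), 'contact_force': array([-0.26771314,  0.78630225,  0.36484857]), 'wrist_torque': array([-0.00863232,  0.00617987, -0.02701112]), 'gripper_width': 0.9977325067196002}
{'img': (480, 640, 3), 'fx': 548.2274143033574, 'fy': 548.2274143033574, 'cx': 325.07306728032125, 'cy': 245.26859627209092, 'eye': array([ 0.95252475, -0.48171262,  0.92652746]), 'rotation': array([0.62335335, 0.22179013, 0.63427139]), 'shot': 1}
{'img': (480, 640, 3), 'fx': 441.69236007805637, 'fy': 441.69236007805637, 'cx': 312.61062184394973, 'cy': 244.17156314334386, 'eye': array([0.40032984, 0.03157977, 0.96766059]), 'rotation': array([ 0.13759482, -0.1701009 , -1.57589871]), 'shot': 2}
```

View pics/scene0.png

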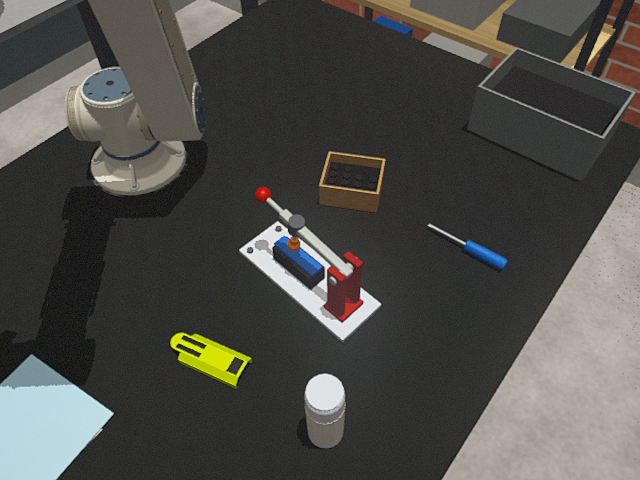

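View pics/top0.png

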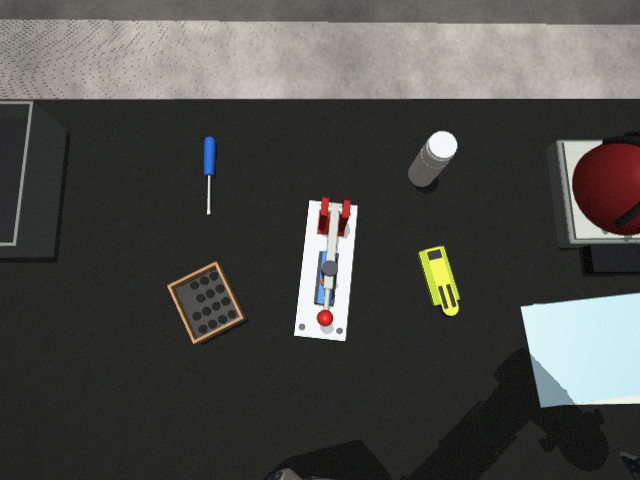

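The scene picture shows the press with its ball at (263,194), post at (344,285) and visor at (211,358), nose at (178,342). In the top picture, the ball is at (325,318), the visor nose at (451,312), and the arm is over the saddle. I'll zoom in for corner pixels.

Run:
```python
from h import *
for n in('scene','top'):
    p=np.load('pics/%s0.npy'%n,allow_pickle=True).item()
    im=p['img'][:,:,::-1]
    for k,(x0,y0,w,h) in {'scene':{'press':(230,180,160,120+40),'visor':(160,320,100,80)},'top':{'press':(285,190,85,160),'visor':(410,235,60,90)}}[n].items():
        s=min(790//w,590//h)
        cv2.imwrite(f'pics/z_{n}_{k}.png',cv2.resize(im[y0:y0+h,x0:x0+w],None,fx=s,fy=s,interpolation=cv2.INTER_CUBIC)); print(n,k,x0,y0,s)
```

```text
scene press 230 180 3
scene visor 160 320 7
top press 285 190 3
top visor 410 235 6
```

View pics/z_scene_press.png

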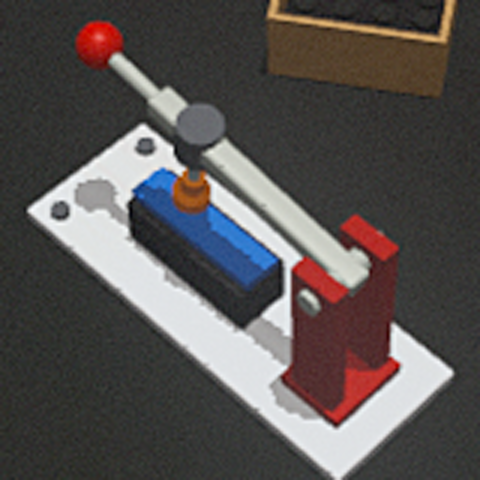

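View pics/z_scene_visor.png

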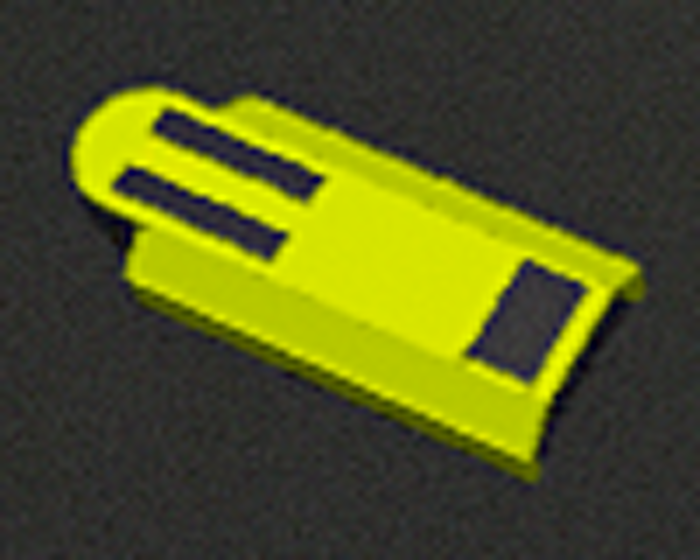

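View pics/z_top_press.png

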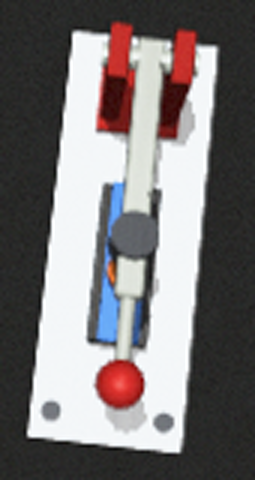

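View pics/z_top_visor.png

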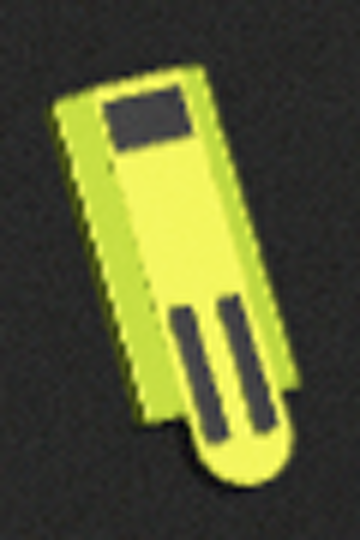

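```bash
cat >> h.py <<'E'
from scipy.spatial.transform import Rotation as R
from scipy.optimize import least_squares
def proj(p,X):
    c=(np.atleast_2d(X)-p['eye'])@R.from_rotvec(p['rotation']).as_matrix()
    return np.c_[p['cx']+p['fx']*c[:,0]/-c[:,2], p['cy']+p['fy']*-c[:,1]/-c[:,2]]
def tri(obs):
    return least_squares(lambda X:np.concatenate([(proj(p,X)[0]-u) for p,u in obs]),[.5,-.1,.05])
def T(q,X):
    c,s=np.cos(q[3]),np.sin(q[3]); X=np.asarray(X,float)
    return X@np.array([[c,s,0],[-s,c,0],[0,0,1]])+q[:3]
E
cat > fit.py <<'E'
from h import *
S=np.load('pics/scene0.npy',allow_pickle=True).item(); Tp=np.load('pics/top0.npy',allow_pickle=True).item()
def z(L,x0,y0,s): return (np.array(L)+.5)/s-.5+[x0,y0]
sp=z([(28,210),(340,478),(454,373),(143,123)],230,180,3)
tp=z([(28+154,452),(218,45),(73,30),(28,436)],285,190,3)
m=np.array([(-125,-55,12),(175,-55,12),(175,55,12),(-125,55,12)])/1e3
f=lambda q:np.r_[(proj(S,T(q,m))-sp).ravel(),(proj(Tp,T(q,m))-tp).ravel()]
r=least_squares(f,[.5,0,0,0]);print('press',r.x.round(4));print(r.fun.round(1)); P=r.x
sv=z([(125,280),(535,462),(640,270),(245,95),(73,155)],160,320,7)
tv=z([(300,385),(207,67),(52,105),(143,422),(250,487)],410,235,6)
m=np.array([(-60,-29,15),(60,-29,15),(60,29,15),(-60,29,15),(-89,0,25)])/1e3
r=least_squares(lambda q:np.r_[(proj(S,T(q,m))-sv).ravel(),(proj(Tp,T(q,m))-tv).ravel()],[.5,-.25,0,0]);print('visor',r.x.round(4));print(r.fun.round(1))
b=tri([(S,z([(100,45)],230,180,3)[0]),(Tp,z([(120,384)],285,190,3)[0])]);print('ball',b.x.round(4),b.fun.round(1))
pv=T(P,[[.125,0,.130]])[0];print('pivot',pv.round(4)); d=b.x-pv; print('len',np.linalg.norm(d),'ang',np.arctan2(d[2],np.hypot(*d[:2])),'yaw',np.arctan2(-d[1],-d[0]))
E
python3 fit.py
```

```text
press [ 0.5127 -0.0157 -0.0019 -0.1171]
[-0.9 -0.  -0.7  0.9  0.2 -0.6 -0.4 -0.  -0.3 -0.4 -0.3 -0.  -0.5 -0.2
 -0.5 -0.5]
visor [ 0.5186 -0.2643 -0.0054  0.2404]
[-0.4  0.9 -1.3  0.4 -0.4  0.1 -0.3  1.2  1.3 -2.7 -0.3 -0.4 -1.6  0.1
 -0.6  0.1  0.5  0.2  1.  -1.1]
ball [ 0.4254 -0.0053  0.1643] [-0.6  0.1 -0.5 -0.4]
pivot [ 0.6369 -0.0303  0.1281]
len 0.2159345946780829 ang 0.16825846635503156 yaw -0.11784412897846276
```

```bash
cat > ov.py <<'E'
from fit import *
def draw(q,name):
    segs=[]
    for s in(1,-1):
        for zz in(0,15): segs.append([(-60,29*s,zz),(60,29*s,zz)])
        segs.append([(-60,17*s,25),(60,17*s,25)])
        for x in(-60,60): segs+= [[(x,29*s,0),(x,29*s,15)],[(x,29*s,15),(x,17*s,25)]]
    segs.append([(60,-17,25),(60,17,25)])
    th=np.linspace(-np.pi/2,np.pi/2,12); ar=[(-72-17*np.cos(t),17*np.sin(t),25) for t in th]
    segs+= [[ar[i],ar[i+1]] for i in range(11)]
    for p,(x0,y0,w,h),s,n in((S,(160,320,100,80),7,'s'),(Tp,(410,235,60,90),6,'t')):
        im=cv2.resize(p['img'][y0:y0+h,x0:x0+w,::-1],None,fx=s,fy=s,interpolation=cv2.INTER_CUBIC)
        for a in segs:
            u=(proj(p,T(q,np.array(a)/1e3))-[x0,y0]+.5)*s-.5
            cv2.line(im,*[tuple(int(v) for v in k) for k in u],(0,0,255),1)
        cv2.imwrite(f'pics/{name}_{n}.png',im)
if __name__=='__main__':
    m2=m.copy()
    r=least_squares(lambda a:np.r_[(proj(S,T([a[0],a[1],0,a[2]],m))-sv).ravel(),(proj(Tp,T([a[0],a[1],0,a[2]],m))-tv).ravel()],[.5,-.25,0],loss='soft_l1');print(r.x)
    draw([r.x[0],r.x[1],0,r.x[2]],'ov')
E
python3 ov.py|tail -1; python3 -c "
import cv2,numpy as np
a=cv2.imread('pics/ov_s.png');b=cv2.imread('pics/ov_t.png')
a=cv2.resize(a,None,fx=.7,fy=.7);b=cv2.resize(b,None,fx=.8,fy=.8)
c=np.zeros((440,790,3),'u1');c[:a.shape[0],:a.shape[1]]=a;c[:b.shape[0],495:495+b.shape[1]]=b
cv2.imwrite('pics/ov.png',c)"
```

```text
[ 0.51934389 -0.26415043  0.2292082 ]
```

View pics/ov.png

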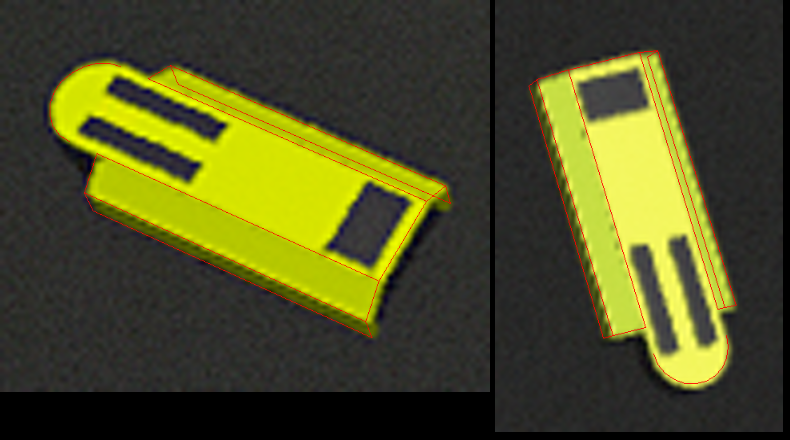

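```bash
cat >> h.py <<'E'
PRESS=np.array([.5127,-.0157,0,-.117]); VIS=np.array([.5193,-.2642,0,.229])
def ball(th): return T(PRESS,[[.125-.215*np.cos(th),0,.130+.215*np.sin(th)]])[0]
def plan(pos,yaw,tilt=0):
    """yaw: world direction of tool x; tilt: about tool x after pointing down. print delta in tool units"""
    o=manip.observe(); Rc=R.from_rotvec(o['tool_rot'])
    best=None
    for k in(0,np.pi):
        y=yaw+k
        Rt=R.from_matrix(np.c_[[np.cos(y),np.sin(y),0],[np.sin(y),-np.cos(y),0],[0,0,-1]])
        d=(Rc.inv()*Rt).as_rotvec()
        if best is None or np.linalg.norm(d)<np.linalg.norm(best): best=d
    dp=Rc.inv().apply(np.asarray(pos)-o['position'])
    n=max(np.linalg.norm(dp)/.0417,np.linalg.norm(best)/.125)
    print('t',round(o['clock'],2),'pos',o['position'].round(4),'F',o['contact_force'].round(1),'w',round(o['gripper_width'],3))
    print('R cols',Rc.as_matrix().round(3).tolist())
    print('dp units',(dp/.3).round(4),'rot units',(best/(np.pi/4)).round(4),'rows>=',n)
E
python3 - <<'E'
from h import *
b=ball(.168); print(b)
plan(b+[0,0,.06],PRESS[3]+np.pi/2)
E
```

```text
[ 0.42632156 -0.00554735  0.16595033]
t 0.1 pos [ 0.2231 -0.5023  0.2445] F [-0.4 -0.8 -0.2] w 1.004
R cols [[-0.406, 0.914, -0.001], [0.914, 0.406, 0.002], [0.002, -0.0, -1.0]]
dp units [1.2384 1.2911 0.0638] rot units [-0.0007 -0.0021  0.6809] rows>= 12.87877773404414
```

servo_tool(
  increments="0.09 0.094 0.004 0 0 0;0.09 0.094 0.004 0 0 0;0.09 0.094 0.004 0 0 0;0.09 0.094 0.004 0 0 0;0.09 0.094 0.004 0 0 0;0.09 0.094 0.004 0 0 0;0.09 0.094 0.004 0 0 0;0.09 0.094 0.004 0 0 0;0.09 0.094 0.004 0 0 0;0.09 0.094 0.004 0 0 0",
  grip=1,
)

```text
clock: 0.93
position: [0.3713, -0.1395, 0.2331]
tool_rot: [-1.712, -2.634, -0.0]
contact_force: [1.8, -0.4, -0.7]
gripper_width: 1.004
```

servo_tool(
  increments="0 0 0 0 0 0.13;0 0 0 0 0 0.14;0 0 0 0 0 0.14;0 0 0 0 0 0.14;0 0 0 0 0 0.13",
)

```text
clock: 1.35
position: [0.3711, -0.1412, 0.2329]
tool_rot: [-2.351, -2.082, 0.001]
contact_force: [0.2, -0.4, -0.9]
gripper_width: 0.996
```

Run:
```python
from h import *
b=ball(.168)
plan(b+[0,0,.06],PRESS[3]+np.pi/2)
```

```text
t 1.35 pos [ 0.3711 -0.1412  0.2329] F [ 0.2 -0.4 -0.9] w 0.996
R cols [[0.121, 0.993, -0.001], [0.993, -0.121, 0.0], [0.0, -0.001, -1.0]]
dp units [0.4711 0.128  0.0232] rot units [-0.0011 -0.0001 -0.0053] rows>= 3.5158141598237846
```

servo_tool(
  increments="0.118 0.032 0.006 0 0 0;0.118 0.032 0.006 0 0 0;0.118 0.032 0.006 0 0 0;0.117 0.032 0.006 0 0 -0.005;0 0 0 0 0 0",
)

```text
clock: 1.77
position: [0.4272, -0.0014, 0.225]
tool_rot: [-2.338, -2.097, 0.0]
contact_force: [1.0, 0.4, -0.3]
gripper_width: 0.998
```

Run:
```python
from h import *
b=ball(.168)
p=shot('top','t1.png');p=shot('scene','s1.png')
plan(b+[0,0,-.005],PRESS[3]+np.pi/2)
```

```text
t 1.87 pos [ 0.4258 -0.0045  0.2255] F [-0.7 -1.  -0.3] w 0.999
R cols [[0.11, 0.994, -0.002], [0.994, -0.11, -0.0], [-0.001, -0.002, -1.0]]
dp units [-0.003   0.0024  0.2151] rot units [-0.0019  0.0007  0.0092] rows>= 1.5474512783993275
```

View pics/s1.png

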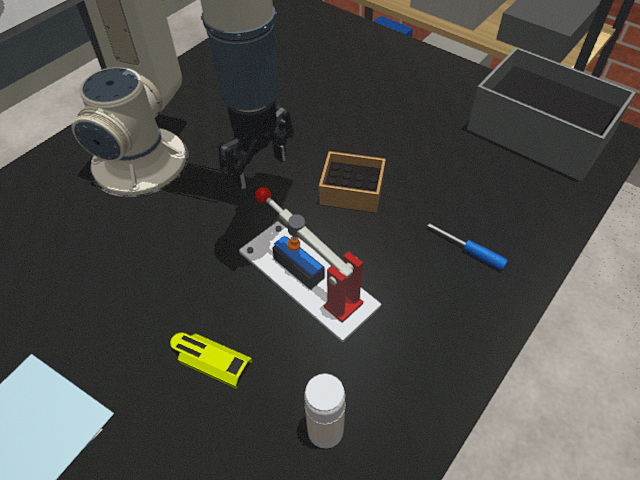

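The open gripper stands over the ball: its fingertips are at about (241,184) and (284,158), with the ball at (263,194) between and below them.

servo_tool(
  increments="-0.003 0.002 0.07 0 0 0.009;0 0 0.07 0 0 0;0 0 0.05 0 0 0;0 0 0.025 0 0 0;0 0 0 0 0 0",
)

```text
clock: 2.28
position: [0.4251, -0.0075, 0.1602]
tool_rot: [-2.35, -2.082, 0.005]
contact_force: [-0.4, 0.7, -0.0]
gripper_width: 1.004
```

servo_tool(
  increments="0 0 0 0 0 0;0 0 0 0 0 0;0 0 0 0 0 0;0 0 0 0 0 0;0 0 0 0 0 0;0 0 0 0 0 0",
  grip=0.5,
)

```text
clock: 2.78
position: [0.4266, -0.0065, 0.1619]
tool_rot: [2.35, 2.085, 0.001]
contact_force: [0.1, 0.2, 0.2]
gripper_width: 0.498
```

servo_tool(
  increments="0 0 0 0 0 0;0 0 0 0 0 0;0 0 0 0 0 0",
  grip=0.37,
)

```text
clock: 3.03
position: [0.4266, -0.0063, 0.1617]
tool_rot: [-2.35, -2.085, -0.001]
contact_force: [-0.5, 1.0, 0.7]
gripper_width: 0.371
```

servo_tool(
  increments="0 0 0 0 0 0;0 0 0 0 0 0;0 0 0 0 0 0",
  grip=0.345,
)

```text
clock: 3.28
position: [0.4267, -0.0055, 0.1618]
tool_rot: [-2.349, -2.084, -0.003]
contact_force: [-1.6, 5.1, 2.2]
gripper_width: 0.345
```

servo_tool(
  increments="0 0 0 0 0 0;0 0 0 0 0 0;0 0 0 0 0 0",
  grip=0.33,
)

```text
clock: 3.53
position: [0.4267, -0.0054, 0.1619]
tool_rot: [-2.349, -2.085, -0.004]
contact_force: [-1.3, 5.0, 3.9]
gripper_width: 0.333
```

servo_tool(
  increments="0 0 0 0 0 0;0 0 0 0 0 0;0 0 0 0 0 0",
  grip=0.28,
)

```text
clock: 3.78
position: [0.4267, -0.0054, 0.162]
tool_rot: [-2.349, -2.085, -0.004]
contact_force: [-1.7, 5.1, 3.9]
gripper_width: 0.321
```

Run:
```python
import numpy as np
th=np.r_[.168,.22,.3,np.arange(.4,1.81,.1),1.84]
for a,b in zip(th[:-1],th[1:]): print(round(b,2),(.215/.3*np.array([np.cos(a)-np.cos(b),-(np.sin(b)-np.sin(a))])).round(4))
```

```text
0.22 [ 0.0072 -0.0366]
0.3 [ 0.0147 -0.0554]
0.4 [ 0.0246 -0.0673]
0.5 [ 0.0312 -0.0645]
0.6 [ 0.0374 -0.0611]
0.7 [ 0.0434 -0.057 ]
0.8 [ 0.0488 -0.0524]
0.9 [ 0.0538 -0.0473]
1.0 [ 0.0583 -0.0417]
1.1 [ 0.0621 -0.0356]
1.2 [ 0.0654 -0.0293]
1.3 [ 0.068  -0.0226]
1.4 [ 0.0699 -0.0157]
1.5 [ 0.0711 -0.0086]
1.6 [ 0.0716 -0.0015]
1.7 [0.0714 0.0057]
1.8 [0.0705 0.0128]
1.84 [0.0278 0.0071]
```

servo_tool(
  increments="0.002 0.007 -0.037 0 0 0;0 0.015 -0.055 0 0 0;0 0.025 -0.067 0 0 0;0 0.031 -0.065 0 0 0;0 0.037 -0.061 0 0 0",
  grip=0.2,
)

```text
clock: 4.2
position: [0.4599, -0.0094, 0.2458]
tool_rot: [-2.347, -2.082, 0.003]
contact_force: [8.0, 0.2, -14.5]
gripper_width: 0.316
```

servo_tool(
  increments="0 0.043 -0.057 0 0 0;0 0.049 -0.052 0 0 0;0 0.054 -0.047 0 0 0;0 0.058 -0.042 0 0 0;0 0.062 -0.036 0 0 0",
)

```text
clock: 4.62
position: [0.5407, -0.02, 0.3178]
tool_rot: [2.35, 2.085, -0.001]
contact_force: [0.3, 0.2, -0.5]
gripper_width: 0.199
```

servo_tool(
  increments="0 0.065 -0.029 0 0 0;0 0.068 -0.023 0 0 0;0 0.070 -0.016 0 0 0;0 0.071 -0.008 0 0 0",
)

```text
clock: 4.95
position: [0.6226, -0.0298, 0.3407]
tool_rot: [2.35, 2.084, 0.0]
contact_force: [-0.8, 0.4, 0.2]
gripper_width: 0.201
```

Run:
```python
from h import *
p=shot('scene','s2.png');q=shot('top','t2.png')
for n,k in(('s2',p),('t2',q)):
    hsv=cv2.cvtColor(k['img'],cv2.COLOR_RGB2HSV)
    for r in nets.masks_of(k,'ball')[:2]: print(n,r['score'],r['extent'])
```

```text
s2 0.78 [268.0, 156.4, 351.9, 276.3]
t2 0.74 [322.5, 203.5, 342.2, 288.0]
```

View pics/s2.png

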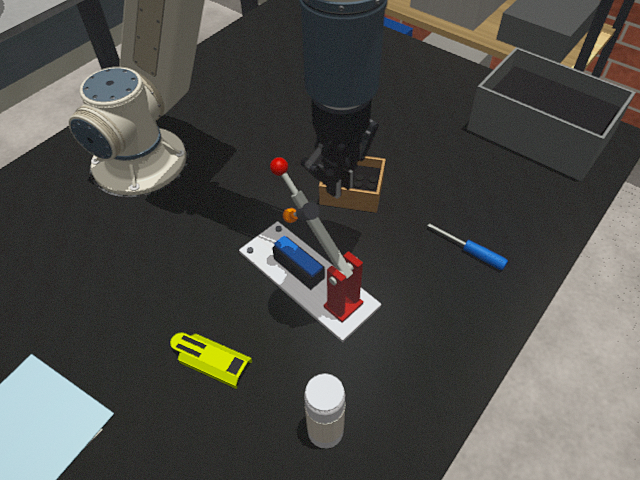

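View pics/t2.png

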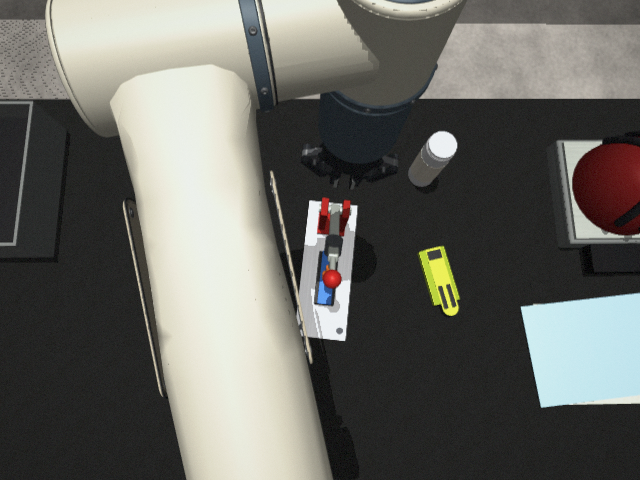

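The ball slipped out of the pinch: it's at (279,166) in the scene and (332,279) in the top picture, with the arm about half raised and staying there. I'll measure the angle and push the ball on, nested between half-closed fingers.

```bash
cat >> h.py <<'E'
def fitth(obs):
    r=least_squares(lambda a:np.concatenate([proj(p,ball(a[0]))[0]-u for p,u in obs]),[.8]); return r.x[0],r.fun.round(1)
def redball(p,box):
    x0,y0,x1,y1=box; h=cv2.cvtColor(p['img'][y0:y1,x0:x1],cv2.COLOR_RGB2HSV)
    m=(((h[...,0]<6)|(h[...,0]>174))&(h[...,1]>170)&(h[...,2]>90)).astype('u1')
    n,l,s,c=cv2.connectedComponentsWithStats(m); i=1+np.argmax(s[1:,4]); return c[i]+[x0,y0],s[i]
E
python3 - <<'E'
from h import *
p=optics.get_image('scene');q=optics.get_image('top')
a=redball(p,(255,145,305,190));b=redball(q,(315,262,350,295));print(a,b)
th,f=fitth([(p,a[0]),(q,b[0])]);print(th,f)
B=ball(th);print(B)
plan(B+T([0,0,0,PRESS[3]],[[-.055,0,-.003]])[0],PRESS[3]+np.pi/2)
np.save('pics/s2.npy',p);np.save('pics/t2.npy',q)
E
```

```text
(array([278.60089686, 164.95964126]), array([ 15,  12,  18,  17, 223], dtype=int32)) (array([331.51394422, 278.35458167]), array([  8,   8,  18,  18, 251], dtype=int32))
0.7633244593059562 [-0.2  1.1 -0.2 -0.4]
[ 0.482561   -0.01215756  0.27863537]
t 5.25 pos [ 0.6211 -0.0295  0.3403] F [ 0.4  0.7 -0.2] w 0.197
R cols [[0.119, 0.993, -0.0], [0.993, -0.119, -0.0], [-0.0, 0.0, -1.0]]
dp units [ 0.0019 -0.6486  0.2155] rot units [ 0.      0.0003 -0.0031] rows>= 4.917032300927919
```

servo_tool(
  increments="0.001 -0.12 0 0 0 0;0.001 -0.13 0 0 0 0;0 -0.13 0 0 0 0;0 -0.13 0 0 0 0;0 -0.13 0 0 0 0;0 0 0.07 0 0 0;0 0 0.08 0 0 0;0 0 0.065 0 0 0;0 0 0 0 0 0",
  grip=0.25,
)

```text
clock: 6.0
position: [0.4279, -0.006, 0.2727]
tool_rot: [-2.347, -2.083, 0.006]
contact_force: [-0.5, 0.3, -0.4]
gripper_width: 0.25
```

Run:
```python
from h import *
B=ball(.763)
plan(B+T([0,0,0,PRESS[3]],[[-.0216,0,-.003]])[0],PRESS[3]+np.pi/2)
th=np.r_[.763,.8,.86,np.arange(.92,1.81,.08),1.84]
for a,b in zip(th[:-1],th[1:]): print(round(b,2),(.215/.3*np.array([np.cos(a)-np.cos(b),-(np.sin(b)-np.sin(a))])).round(3))
```

```text
t 6.0 pos [ 0.4279 -0.006   0.2727] F [-0.5  0.3 -0.4] w 0.25
R cols [[0.119, 0.993, -0.005], [0.993, -0.119, 0.0], [-0.001, -0.005, -1.0]]
dp units [ 0.0012  0.111  -0.0102] rot units [-0.0064  0.0007 -0.0025] rows>= 0.8022149917593792
0.8 [ 0.019 -0.019]
0.86 [ 0.032 -0.029]
0.92 [ 0.033 -0.027]
1.0 [ 0.047 -0.033]
1.08 [ 0.049 -0.029]
1.16 [ 0.052 -0.025]
1.24 [ 0.053 -0.021]
1.32 [ 0.055 -0.016]
1.4 [ 0.056 -0.012]
1.48 [ 0.057 -0.007]
1.56 [ 0.057 -0.003]
1.64 [0.057 0.002]
1.72 [0.057 0.006]
1.8 [0.056 0.011]
1.84 [0.028 0.007]
```

servo_tool(
  increments="0.001 0.05 -0.005 0 0 0;0 0.045 -0.005 0 0 0;0 0.018 0 0 0 0;0 0.019 -0.019 0 0 0;0 0.032 -0.029 0 0 0;0 0.033 -0.027 0 0 0",
)

```text
clock: 6.5
position: [0.4861, -0.0126, 0.3019]
tool_rot: [-2.346, -2.082, 0.008]
contact_force: [-14.1, 3.3, 5.9]
gripper_width: 0.25
```

Pushing at about 14 N, as expected. Continue along the arc.

servo_tool(
  increments="0 0.047 -0.033 0 0 0;0 0.049 -0.029 0 0 0;0 0.052 -0.025 0 0 0;0 0.053 -0.021 0 0 0;0 0.055 -0.016 0 0 0;0 0.056 -0.012 0 0 0",
)

```text
clock: 7.0
position: [0.5814, -0.0241, 0.345]
tool_rot: [2.349, 2.085, 0.0]
contact_force: [-8.0, 2.6, 5.9]
gripper_width: 0.252
```

servo_tool(
  increments="0 0.057 -0.007 0 0 0;0 0.057 -0.003 0 0 0;0 0.057 0.002 0 0 0;0 0.050 0.005 0 0 0;0 0.04 0.005 0 0 0;0 0 0 0 0 0",
)

```text
clock: 7.5
position: [0.661, -0.0335, 0.3414]
tool_rot: [-2.351, -2.084, 0.002]
contact_force: [-0.1, -0.5, 0.2]
gripper_width: 0.248
```

Run:
```python
from h import *
p=shot('scene','s3.png');q=shot('top','t3.png')
plan(ball(1.75),PRESS[3]+np.pi/2)
```

```text
t 7.6 pos [ 0.6604 -0.0333  0.3418] F [ 0.6 -0.1  0.1] w 0.251
R cols [[0.12, 0.993, 0.001], [0.993, -0.12, -0.0], [-0.0, 0.001, -1.0]]
dp units [0.0009 0.0485 0.0008] rot units [ 0.001   0.0002 -0.0036] rows>= 0.34919801315642374
```

View pics/s3.png

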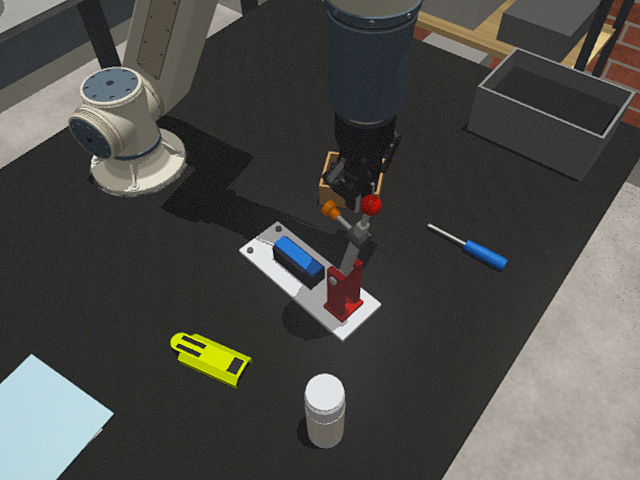

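The arm is upright, with the ball at (371,205) and the pad at (330,210) facing the robot. The saddle at (298,260) is clear. Next I'll retreat and hover over the visor.

servo_tool(
  increments="0 -0.1 -0.02 0 0 0;0 -0.1 -0.03 0 0 0;0 -0.1 0 0 0 0;0 0 0 0 0 0",
  grip=0.9,
)

```text
clock: 7.93
position: [0.5663, -0.0226, 0.3595]
tool_rot: [2.348, 2.084, 0.005]
contact_force: [1.8, -0.6, 2.1]
gripper_width: 0.807
```

Run:
```python
from h import *
p=optics.get_image('scene');q=optics.get_image('top')
a=redball(p,(330,180,400,225));print(a)
print('th',fitth([(p,a[0])]))
for n,k in(('s',p),('t',q)):
    for r in nets.masks_of(k,'spray')[:1]: print(n,r['score'],r['extent'])
g=T(VIS,[[-.006,0,.12]])[0]; print(g)
plan(g,VIS[3]+np.pi/2)
r=nets.masks_of(q,'spray')[0]['extent']
cv2.imwrite('pics/s4.png',p['img'][:,:,::-1]); np.save('pics/s4.npy',p);np.save('pics/t4.npy',q)
```

```text
(array([370.76038339, 203.89776358]), array([ 31,  14,  21,  21, 313], dtype=int32))
th (np.float64(1.7821256476071095), array([-0.4,  0.5]))
s 0.92 [302.4, 373.7, 347.0, 449.4]
t 0.68 [409.3, 131.0, 458.8, 186.5]
[ 0.51345664 -0.26556202  0.12      ]
t 8.13 pos [ 0.571  -0.0223  0.3569] F [-0.1  0.7 -0.2] w 0.897
R cols [[0.119, 0.993, 0.001], [0.993, -0.119, 0.0], [0.001, 0.001, -1.0]]
dp units [-0.8283 -0.0949  0.789 ] rot units [ 1.600e-03 -4.000e-04 -4.434e-01] rows>= 8.258375493477455
```

servo_tool(
  increments="-0.118 -0.0135 0.04 0 0 0;-0.118 -0.0135 0.04 0 0 0;-0.118 -0.0135 0.04 0 0 0;-0.118 -0.0135 0.04 0 0 0;-0.118 -0.0135 0.04 0 0 0;-0.118 -0.0135 0.04 0 0 0;-0.12 -0.014 0.04 0 0 0;0 0 0.12 0 0 -0.148;0 0 0.12 0 0 -0.148;0 0 0.12 0 0 -0.148",
  grip=0.85,
)

```text
clock: 9.02
position: [0.5134, -0.2669, 0.1624]
tool_rot: [1.948, 2.464, 0.001]
contact_force: [0.6, 0.7, -0.4]
gripper_width: 0.85
```

servo_tool(
  increments="0 0 0.08 0 0 0;0 0 0 0 0 0;0 0 0 0 0 0",
)

```text
clock: 9.27
position: [0.513, -0.266, 0.1394]
tool_rot: [-1.952, -2.458, 0.003]
contact_force: [0.6, -0.0, 2.2]
gripper_width: 0.851
```

```bash
python3 - <<'E'
from h import *
p=shot('scene','s5.png');q=shot('top','t5.png')
g=T(VIS,[[-.006,0,.03]])[0]
plan(g,VIS[3]+np.pi/2)
E
python3 -c "
import cv2
a=cv2.imread('pics/s5.png')[250:410,110:310];cv2.imwrite('pics/s5z.png',cv2.resize(a,None,fx=3.5,fy=3.5,interpolation=2))"
```

```text
t 9.37 pos [ 0.5147 -0.2663  0.1423] F [-0.2 -0.5  1. ] w 0.852
R cols [[-0.227, 0.974, 0.003], [0.974, 0.227, -0.002], [-0.002, 0.002, -1.0]]
dp units [ 0.0044 -0.0045  0.3744] rot units [0.0032 0.003  0.0003] rows>= 2.693988691357113
```

View pics/s5z.png

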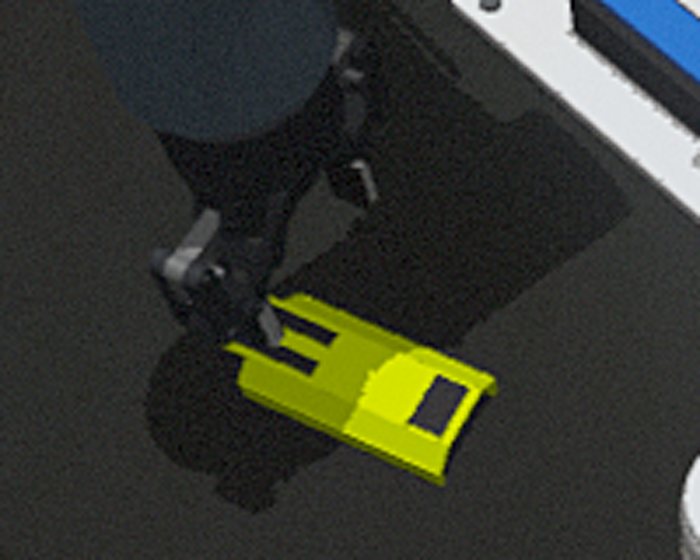

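The open gripper is aligned across the visor, with its fingertips at zoomed (280,345) and (372,198). I'll use them to work out how far the tips stand ahead of the TCP.

Run:
```python
from h import *
p=optics.get_image('scene');o=manip.observe();print(o['position'])
Rm=R.from_rotvec(o['tool_rot'])
for a in(0,.005,.010,.015,.02):
  for s in(-1,1):
    for yy in (.011,):
      u=proj(p,o['position']+Rm.apply([s*.036,yy,a]))[0]; print(a,s,((u-[110,250]+.5)*3.5-.5).round(0))
```

```text
[ 0.51481369 -0.26627073  0.14265474]
0 -1 [285. 329.]
0 1 [369. 204.]
0.005 -1 [287. 334.]
0.005 1 [370. 209.]
0.01 -1 [289. 339.]
0.01 1 [372. 215.]
0.015 -1 [291. 344.]
0.015 1 [374. 220.]
0.02 -1 [293. 349.]
0.02 1 [376. 226.]
```

servo_tool(
  increments="0.004 -0.004 0.1 0.003 0.003 0;0 0 0.11 0 0 0;0 0 0.09 0 0 0;0 0 0.06 0 0 0;0 0 0 0 0 0;0 0 0 0 0 0",
)

```text
clock: 9.92
position: [0.5124, -0.2649, 0.0335]
tool_rot: [-1.951, -2.46, 0.001]
contact_force: [0.8, 0.2, 1.4]
gripper_width: 0.847
```

servo_tool(
  increments="0 0 0.015 0 0 0;0 0 0.012 0 0 0;0 0 0.01 0 0 0;0 0 0 0 0 0;0 0 0 0 0 0",
)

```text
clock: 10.33
position: [0.5116, -0.2646, 0.0215]
tool_rot: [-1.951, -2.459, 0.0]
contact_force: [0.7, -0.1, 0.1]
gripper_width: 0.849
```

Close to just outside the lips, then descend in small steps, watching the force.

servo_tool(
  increments="0 0 0.008 0 0 0;0 0 0 0 0 0;0 0 0 0 0 0;0 0 0 0 0 0;0 0 0 0 0 0",
  grip=0.74,
)

```text
clock: 10.75
position: [0.5115, -0.2646, 0.0188]
tool_rot: [-1.951, -2.458, 0.001]
contact_force: [-0.3, 1.0, -1.4]
gripper_width: 0.74
```

servo_tool(
  increments="0 0 0.01 0 0 0;0 0 0.01 0 0 0;0 0 0 0 0 0;0 0 0 0 0 0",
)

```text
clock: 11.08
position: [0.5112, -0.2645, 0.0124]
tool_rot: [-1.95, -2.458, 0.001]
contact_force: [-0.5, -0.2, 0.4]
gripper_width: 0.74
```

Run:
```python
from h import *
p=shot('scene','s6.png');q=shot('top','t6.png')
g=T(VIS,[[-.006,0,.012]])[0]
plan(g,VIS[3]+np.pi/2)
a=cv2.imread('pics/s6.png')[280:410,130:290];b=cv2.imread('pics/t6.png')[220:340,380:500]
a=cv2.resize(a,None,fx=3,fy=3,interpolation=2);b=cv2.resize(b,(300,390-90),interpolation=2)
c=np.zeros((390,790,3),'u1');c[:,:480]=a;c[:300,485:785]=b;cv2.imwrite('pics/s6z.png',c)
```

```text
t 11.18 pos [ 0.5115 -0.2646  0.0127] F [ 0.4 -0.   0.1] w 0.739
R cols [[-0.227, 0.974, -0.003], [0.974, 0.227, 0.002], [0.002, -0.002, -1.0]]
dp units [-0.0047  0.0058  0.0025] rot units [-0.0031 -0.003   0.0004] rows>= 0.056274799483504376
```

View pics/s6z.png

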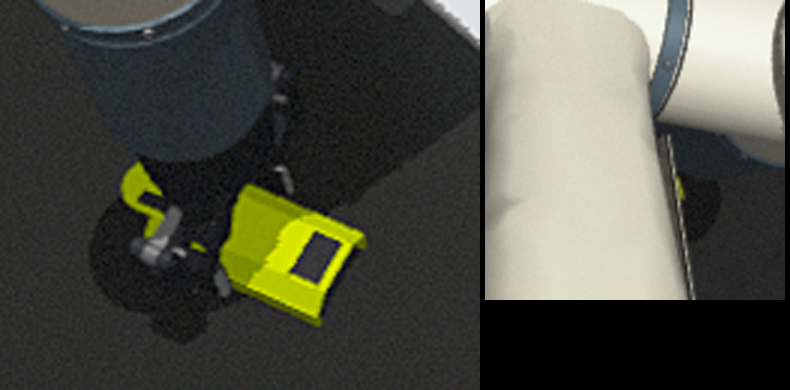

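servo_tool(
  increments="-0.005 0.006 0.004 0 0 0;0 0 0 0 0 0;0 0 0 0 0 0",
  grip=0.7,
)

```text
clock: 11.43
position: [0.5137, -0.2657, 0.0115]
tool_rot: [-1.951, -2.458, 0.001]
contact_force: [-0.8, 0.4, -0.3]
gripper_width: 0.702
```

servo_tool(
  increments="0 0 0.002 0 0 0;0 0 0 0 0 0;0 0 0 0 0 0",
  grip=0.685,
)

```text
clock: 11.68
position: [0.5135, -0.2656, 0.0109]
tool_rot: [-1.951, -2.458, 0.001]
contact_force: [-0.2, 0.6, -0.1]
gripper_width: 0.689
```

servo_tool(
  increments="0 0 0 0 0 0;0 0 0 0 0 0;0 0 0 0 0 0",
  grip=0.68,
)

```text
clock: 11.93
position: [0.5134, -0.2655, 0.011]
tool_rot: [-1.951, -2.458, 0.001]
contact_force: [-0.2, 1.2, 0.2]
gripper_width: 0.683
```

servo_tool(
  increments="0 0 0 0 0 0;0 0 0 0 0 0;0 0 0 0 0 0",
  grip=0.676,
)

```text
clock: 12.18
position: [0.5135, -0.2656, 0.011]
tool_rot: [-1.951, -2.458, 0.001]
contact_force: [-0.6, 2.0, 0.7]
gripper_width: 0.677
```

```bash
cat >> h.py <<'E'
def avg(n=6):
    F=[];W=[];Z=[]
    for i in range(n):
        optics.get_image('scene'); o=manip.observe(); F.append(o['contact_force']);W.append(o['gripper_width']);Z.append(o['position'])
    print('t',o['clock'],'F',np.mean(F,0).round(2),'W',np.mean(W).round(4),'pos',np.mean(Z,0).round(4),'std',np.std(F,0).round(2))
E
python3 -c "
from h import *
avg()"
```

```text
t 12.4833 F [-0.98  1.35  1.24] W 0.6779 pos [ 0.5135 -0.2656  0.011 ] std [0.2  0.54 0.27]
```

servo_tool(
  increments="0 0 -0.01 0 0 0;0 0 -0.01 0 0 0;0 0 -0.01 0 0 0;0 0 -0.01 0 0 0;0 0 0 0 0 0;0 0 0 0 0 0",
)

```text
clock: 12.98
position: [0.5137, -0.2657, 0.0233]
tool_rot: [-1.951, -2.459, 0.0]
contact_force: [-1.1, 0.4, -0.6]
gripper_width: 0.679
```

Run:
```python
from h import *
avg()
shot('scene','s7.png')
a=cv2.imread('pics/s7.png')[280:410,130:290]
cv2.imwrite('pics/s7z.png',cv2.resize(a,None,fx=4,fy=4,interpolation=2))
```

```text
t 13.2833 F [ 0.06 -0.02 -1.02] W 0.6779 pos [ 0.5135 -0.2656  0.0228] std [0.71 0.29 0.3 ]
```

View pics/s7z.png

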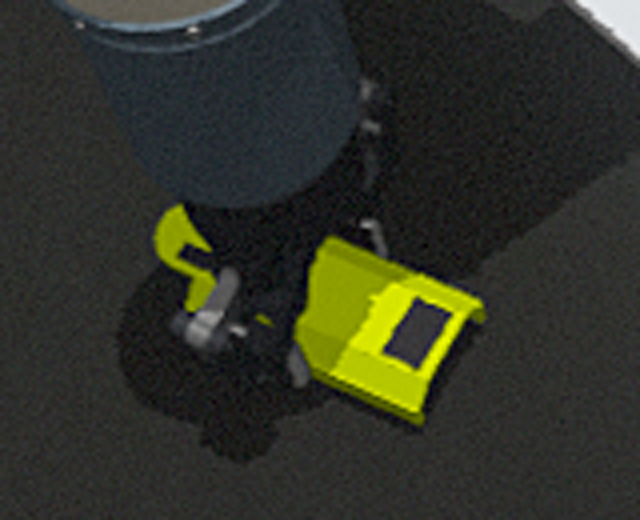

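servo_tool(
  increments="0 0 -0.02 0 0 0;0 0 -0.04 0 0 0;0 0 -0.06 0 0 0;0 0 -0.08 0 0 0;0 0 -0.08 0 0 0;0 0 -0.08 0 0 0;0 0 -0.05 0 0 0;0 0 -0.02 0 0 0;0 0 0 0 0 0",
)

```text
clock: 14.08
position: [0.5147, -0.2661, 0.1538]
tool_rot: [-1.953, -2.461, -0.001]
contact_force: [1.1, -0.4, -1.1]
gripper_width: 0.682
```

Run:
```python
from h import *
p=shot('scene','s8.png');q=shot('top','t8.png')
g=T(PRESS,[[-.006,0,.15]])[0]
plan(g,PRESS[3]+np.pi/2)
a=cv2.imread('pics/s8.png')[230:410,110:310];
cv2.imwrite('pics/s8z.png',cv2.resize(a,None,fx=3.2,fy=3.2,interpolation=2))
```

```text
t 14.18 pos [ 0.5134 -0.2655  0.151 ] F [-1.   0.4 -1.1] w 0.679
R cols [[-0.227, 0.974, -0.004], [0.974, 0.227, 0.003], [0.004, -0.003, -1.0]]
dp units [0.8183 0.168  0.0057] rot units [-0.005  -0.0038  0.4406] rows>= 6.009749051272444
```

View pics/s8z.png

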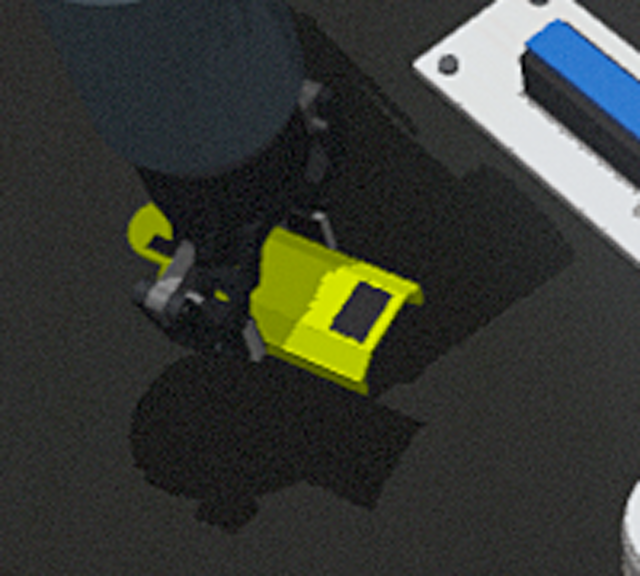

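The visor hangs level in the grip, with its rear edge at zoomed (365,385)–(420,295). Now I'll carry it over the saddle.

servo_tool(
  increments="0.04 0.008 0 0 0 0;0.08 0.016 0 0 0 0;0.09 0.02 0 0 0 0;0.1 0.02 0 0 0 0;0.1 0.02 0 0 0 0;0.1 0.02 0 0 0 0;0.1 0.02 0 0 0 0;0.09 0.02 0 0 0 0;0.08 0.016 0 0 0 0;0.038 0.008 0 0 0 0",
)

```text
clock: 15.02
position: [0.5061, -0.0127, 0.1512]
tool_rot: [-1.947, -2.459, 0.003]
contact_force: [-0.2, 0.3, -1.0]
gripper_width: 0.681
```

servo_tool(
  increments="0 0 0 0 0 0.04;0 0 0 0 0 0.08;0 0 0 0 0 0.1;0 0 0 0 0 0.1;0 0 0 0 0 0.08;0 0 0 0 0 0.04;0 0 0 0 0 0",
)

```text
clock: 15.6
position: [0.5065, -0.0155, 0.1514]
tool_rot: [-2.345, -2.084, 0.004]
contact_force: [-1.2, -0.3, -0.6]
gripper_width: 0.673
```

Run:
```python
from h import *
p=shot('scene','s9.png');q=shot('top','t9.png')
g=T(PRESS,[[-.006,0,.08]])[0]
plan(g,PRESS[3]+np.pi/2)
np.save('pics/s9.npy',p);np.save('pics/t9.npy',q)
o=manip.observe();print(o['joint_pos'].round(2))
# overlay of expected visor pose from TCP
c=R.from_rotvec(o['tool_rot']).as_matrix()[:,0]; yaw=np.arctan2(c[1],c[0])-np.pi/2
off=T([0,0,0,yaw],[[.006,0,-.011]])[0]; qv=np.r_[o['position']+off,yaw]; print(qv)
im=cv2.resize(p['img'][170:330,220:400,::-1],None,fx=3.5,fy=3.5,interpolation=2)
def ln(A):
    u=(proj(p,T(qv,np.array(A)/1e3))-[220,170]+.5)*3.5-.5
    cv2.polylines(im,[u.round().astype(int)],False,(0,0,255),1)
for s in(1,-1):
    ln([(-60,29*s,0),(60,29*s,0),(60,29*s,15),(60,17*s,25)]);ln([(-60,29*s,15),(60,29*s,15)])
ln([(60,-17,25),(60,17,25)]);th=np.linspace(-np.pi/2,np.pi/2,12);ln([(-72-17*np.cos(t),17*np.sin(t),25) for t in th])
cv2.imwrite('pics/s9z.png',im)
```

```text
t 15.7 pos [ 0.5067 -0.0155  0.1517] F [ 0.3  0.4 -1. ] w 0.675
R cols [[0.115, 0.993, -0.004], [0.993, -0.115, 0.001], [0.001, -0.004, -1.0]]
dp units [0.0014 0.0009 0.2389] rot units [-0.0057 -0.0012  0.0023] rows>= 1.7188127140954483
[ 0.28  0.22 -0.18 -0.   -1.18 -1.96]
[ 0.51268838 -0.01617545  0.14067284 -0.11520002]
```

View pics/s9z.png

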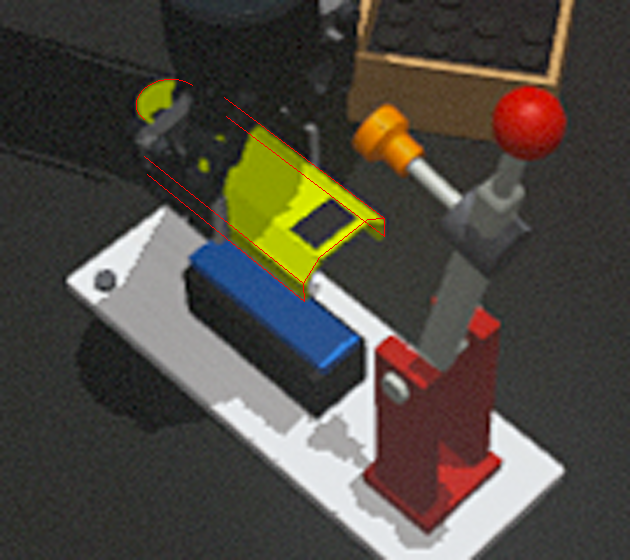

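View pics/t9.png

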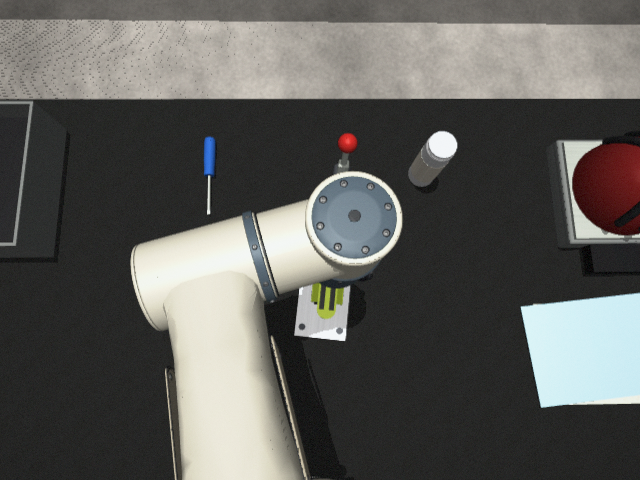

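The overlay matches the held visor, and the pad and post are well clear of the gripper. Lower.

servo_tool(
  increments="0.001 0.001 0.03 -0.006 0 0.002;0 0 0.06 0 0 0;0 0 0.06 0 0 0;0 0 0.05 0 0 0;0 0 0.03 0 0 0;0 0 0.01 0 0 0;0 0 0 0 0 0",
)

```text
clock: 16.28
position: [0.5073, -0.0152, 0.0799]
tool_rot: [-2.348, -2.087, -0.001]
contact_force: [-0.1, -0.1, -1.2]
gripper_width: 0.679
```

Run:
```python
from h import *
p=shot('scene','s10.png')
plan(T(PRESS,[[-.006,0,.05]])[0],PRESS[3]+np.pi/2)
cv2.imwrite('pics/s10z.png',cv2.resize(p['img'][170:330,220:400,::-1],None,fx=3.5,fy=3.5,interpolation=2))
```

```text
t 16.33 pos [ 0.5079 -0.0151  0.0807] F [ 0.6 -0.  -0.3] w 0.677
R cols [[0.117, 0.993, 0.002], [0.993, -0.117, 0.001], [0.001, 0.002, -1.0]]
dp units [-0.0002 -0.0041  0.1024] rot units [ 0.0024 -0.0015 -0.0004] rows>= 0.73704520943615
```

View pics/s10z.png

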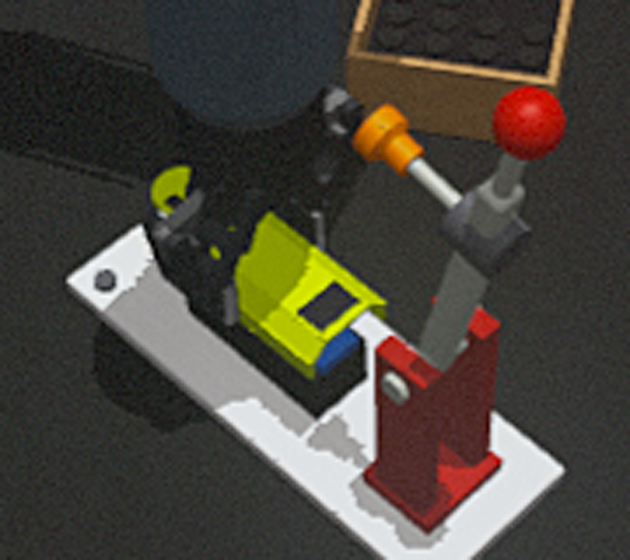

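The visor sits centred above the blue cap, whose rear end shows at zoomed (340,350).

servo_tool(
  increments="0 -0.003 0.02 0 0 0;0 0 0.02 0 0 0;0 0 0.02 0 0 0;0 0 0.015 0 0 0;0 0 0.008 0 0 0;0 0 0 0 0 0;0 0 0 0 0 0",
)

```text
clock: 16.92
position: [0.5068, -0.015, 0.0555]
tool_rot: [2.348, 2.087, 0.003]
contact_force: [0.5, 0.9, -1.0]
gripper_width: 0.676
```

```bash
python3 -c "
from h import *
avg(4)"
```

```text
t 17.1167 F [-0.1   0.21 -1.57] W 0.6769 pos [ 0.507  -0.0149  0.0558] std [0.46 0.47 0.36]
```

Still hanging free, no contact yet. Now 1 mm steps.

servo_tool(
  increments="0 0 0.003 0 0 0;0 0 0.003 0 0 0;0 0 0.003 0 0 0;0 0 0.003 0 0 0;0 0 0 0 0 0;0 0 0 0 0 0",
)

```text
clock: 17.62
position: [0.5068, -0.0149, 0.0519]
tool_rot: [2.348, 2.087, 0.003]
contact_force: [-0.1, -0.3, -0.7]
gripper_width: 0.678
```

```bash
python3 -c "
from h import *
avg(4)"
```

```text
t 17.8167 F [-0.25  0.07 -0.53] W 0.6801 pos [ 0.5068 -0.0149  0.052 ] std [0.27 0.21 0.39]
```

servo_tool(
  increments="0 0 0.003 0 0 0;0 0 0.002 0 0 0;0 0 0 0 0 0;0 0 0 0 0 0",
)

```text
clock: 18.15
position: [0.5068, -0.0149, 0.0504]
tool_rot: [2.348, 2.087, 0.003]
contact_force: [0.5, -0.6, -1.3]
gripper_width: 0.672
```

```bash
python3 -c "
from h import *
avg(4)"
```

```text
t 18.35 F [ 0.22 -0.28 -1.39] W 0.6778 pos [ 0.5068 -0.0149  0.0504] std [0.45 0.39 0.58]
```

servo_tool(
  increments="0 0 0.002 0 0 0;0 0 0.002 0 0 0;0 0 0 0 0 0;0 0 0 0 0 0",
)

```text
clock: 18.68
position: [0.5069, -0.0149, 0.0499]
tool_rot: [2.348, 2.087, 0.004]
contact_force: [-2.3, 1.0, 4.5]
gripper_width: 0.677
```

```bash
python3 -c "
from h import *
avg(5)"
```

```text
t 18.9333 F [-2.69  1.03  5.19] W 0.6783 pos [ 0.5069 -0.0149  0.05  ] std [0.48 0.38 0.22]
```

servo_tool(
  increments="0 0 0.002 0 0 0;0 0 0 0 0 0;0 0 0 0 0 0",
)

```text
clock: 19.18
position: [0.507, -0.0149, 0.0498]
tool_rot: [2.347, 2.087, 0.004]
contact_force: [-3.0, 0.3, 7.1]
gripper_width: 0.681
```

```bash
python3 -c "
from h import *
avg(5)"
```

```text
t 19.4333 F [-4.02  0.91  8.06] W 0.6782 pos [ 0.507  -0.0149  0.0498] std [0.29 0.4  0.62]
```

Seated: contact comes at TCP z = 0.050, as predicted. Ease off and open slowly.

servo_tool(
  increments="0 0 -0.004 0 0 0;0 0 0 0 0 0;0 0 0 0 0 0",
)

```text
clock: 19.68
position: [0.5069, -0.0149, 0.0498]
tool_rot: [2.348, 2.086, 0.004]
contact_force: [-1.9, 0.1, 1.2]
gripper_width: 0.675
```

servo_tool(
  increments="0 0 0 0 0 0;0 0 0 0 0 0;0 0 0 0 0 0;0 0 0 0 0 0",
  grip=0.76,
)

```text
clock: 20.02
position: [0.5068, -0.015, 0.0498]
tool_rot: [2.348, 2.086, 0.003]
contact_force: [0.8, 0.2, -0.2]
gripper_width: 0.76
```

servo_tool(
  increments="0 0 0 0 0 0;0 0 0 0 0 0;0 0 -0.03 0 0 0;0 0 -0.06 0 0 0;0 0 -0.1 0 0 0;0 0 -0.1 0 0 0;0 -0.05 -0.1 0 0 0;0 -0.1 -0.05 0 0 0;0 -0.13 0 0 0 0;0 -0.13 0 0 0 0",
  grip=0.85,
)

```text
clock: 20.85
position: [0.384, -0.0005, 0.183]
tool_rot: [2.348, 2.085, 0.008]
contact_force: [-1.9, 1.7, 0.3]
gripper_width: 0.85
```

servo_tool(
  increments="-0.13 -0.05 0 0 0 0;-0.13 -0.05 0 0 0 0;-0.13 -0.05 0 0 0 0;-0.13 0 0 0 0 0;-0.1 0 0 0 0 0;0 0 0 0 0 0",
  grip=0.25,
)

```text
clock: 21.35
position: [0.3168, -0.1835, 0.1821]
tool_rot: [2.352, 2.08, 0.003]
contact_force: [0.6, 1.1, -0.2]
gripper_width: 0.247
```

Run:
```python
from h import *
p=shot('scene','s11.png');q=shot('top','t11.png')
np.save('pics/s11.npy',p);np.save('pics/t11.npy',q)
a=cv2.resize(p['img'][170:320,225:385,::-1],None,fx=3,fy=3,interpolation=2);b=cv2.resize(q['img'][110:350,290:395,::-1],None,fx=2.5,fy=2.5,interpolation=2)
c=np.zeros((600,790,3),'u1');c[:450,:480]=a;c[:600,485:485+b.shape[1]]=b[:600];cv2.imwrite('pics/s11z.png',c)
print(manip.observe()['clock'],manip.observe()['position'])
```

```text
21.45 [ 0.31758666 -0.18068114  0.18177434]
```

View pics/s11z.png

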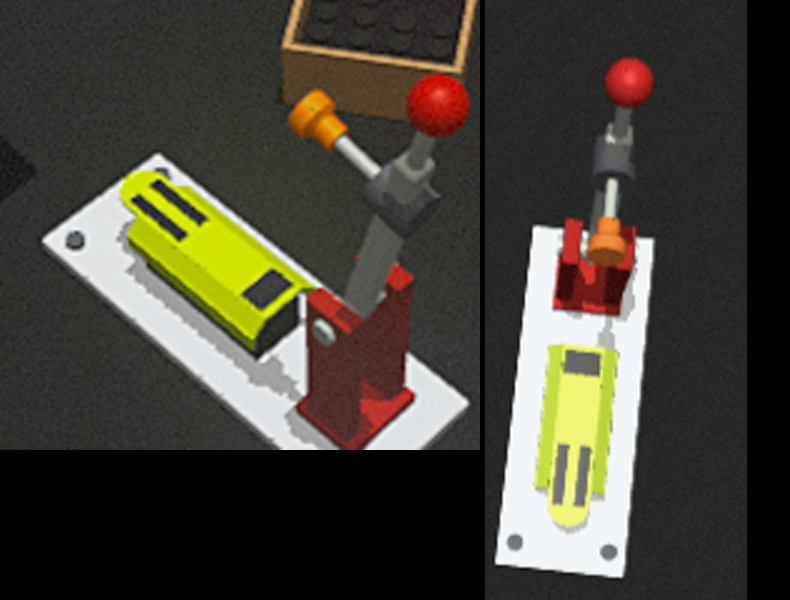

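The visor is seated astride the saddle, nose towards the ball-handle end. I'll check its centring and estimate the pad setting from the same views.

Run:
```python
from h import *
p=np.load('pics/s11.npy',allow_pickle=True).item();q=np.load('pics/t11.npy',allow_pickle=True).item()
a=redball(p,(330,180,400,225));b=redball(q,(325,130,365,160))
th,f=fitth([(p,a[0]),(q,b[0])]);print(th,f)
def pad(d): return T(PRESS,[[.125-.125*np.cos(th)-d*np.sin(th),0,.130+.125*np.sin(th)-d*np.cos(th)]])[0]
for d in(.056,.061,.066,.071,.076):
    print(d,((proj(p,pad(d))[0]-[225,170]+.5)*3-.5).round(0),((proj(q,pad(d))[0]-[290,110]+.5)*2.5-.5+[485,0]).round(0))
# orange mask
for k,box,n in((p,(315,190,350,230),'s'),(q,(320,190,350,225),'t')):
    x0,y0,x1,y1=box;h=cv2.cvtColor(k['img'][y0:y1,x0:x1],cv2.COLOR_RGB2HSV)
    m=(h[...,0]>8)&(h[...,0]<20)&(h[...,1]>150)&(h[...,2]>80);yy,xx=np.nonzero(m);print(n,xx.min()+x0,xx.max()+x0,yy.min()+y0,yy.max()+y0,xx.mean()+x0,yy.mean()+y0)
# visor overlay
im1=cv2.resize(p['img'][170:320,225:385,::-1],None,fx=5,fy=5,interpolation=2)[:590,:]
qv=PRESS+[0,0,.039,0]
def ln(im,k,A,o,s):
    u=(proj(k,T(qv,np.array(A)/1e3))-o+.5)*s-.5
    cv2.polylines(im,[u.round().astype(int)],False,(0,0,255),1)
im1=cv2.resize(p['img'][215:295,255:335,::-1],None,fx=5,fy=5,interpolation=2)
im2=cv2.resize(q['img'][240:325,295:345,::-1],None,fx=5,fy=5,interpolation=2)
for im,k,o in((im1,p,[255,215]),(im2,q,[295,240])):
  for s in(1,-1):
    ln(im,k,[(-60,29*s,0),(60,29*s,0),(60,29*s,15),(60,17*s,25)],o,5);ln(im,k,[(60,29*s,15),(-60,29*s,15),(-60,17*s,25),(60,17*s,25)],o,5)
  t=np.linspace(-np.pi/2,np.pi/2,12);ln(im,k,[(-72-17*np.cos(u),17*np.sin(u),25) for u in t],o,5)
c=np.zeros((430,700,3),'u1');c[:400,:400]=im1;c[:425,420:670]=im2;cv2.imwrite('pics/ov2.png',c)
```

```text
1.7837160763042048 [-0.2  0.7 -0.7  0.3]
0.056 [325. 127.] [606. 234.]
0.061 [319. 121.] [605. 240.]
0.066 [312. 115.] [605. 247.]
0.071 [305. 109.] [604. 253.]
0.076 [299. 103.] [604. 260.]
s 321 346 193 219 330.14354066985646 209.2822966507177
t 331 345 197 216 338.34801762114535 206.8237885462555
```

View pics/ov2.png

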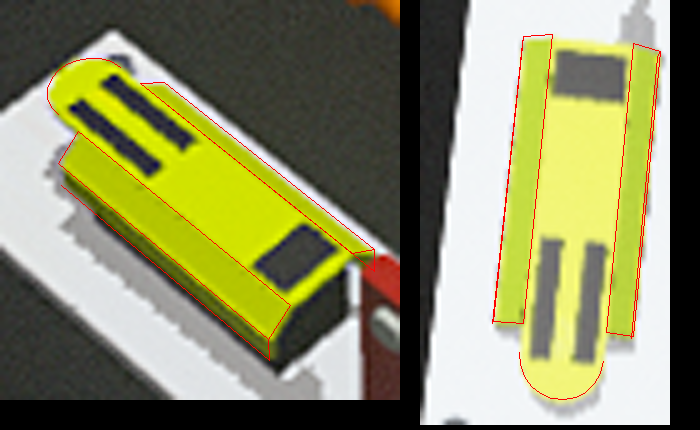

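The visor matches the ideal seated outline within a pixel. Estimate the pad setting from the pad's silhouette.

Run:
```python
from h import *
p=np.load('pics/s11.npy',allow_pickle=True).item();q=np.load('pics/t11.npy',allow_pickle=True).item()
th=1.782;t=np.linspace(0,2*np.pi,60)
al=np.array([-np.cos(th),0,np.sin(th)]);dn=np.array([-np.sin(th),0,-np.cos(th)])
for d in np.arange(.056,.08,.003):
    D=np.array([.125,0,.13])+.125*al+d*dn+.013*(np.cos(t)[:,None]*al+np.sin(t)[:,None]*[0,1,0])
    W=T(PRESS,D);a=proj(p,W);b=proj(q,W);print(d.round(3),'scene xmin %.1f ymin %.1f'%tuple(a.min(0)),'top ymax %.1f'%b[:,1].max())
for k,box in((p,(315,188,350,230)),(q,(320,190,350,225))):
    x0,y0,x1,y1=box;h=cv2.cvtColor(k['img'][y0:y1,x0:x1],cv2.COLOR_RGB2HSV);m=(h[...,0]>5)&(h[...,0]<22)&(h[...,1]>120)&(h[...,2]>60)
    print('\n'.join(''.join('#' if v else '.' for v in r)+str(y0+i) for i,r in enumerate(m)))
```

```text
0.056 scene xmin 327.1 ymin 205.8 top ymax 207.0
0.059 scene xmin 325.8 ymin 204.6 top ymax 208.6
0.062 scene xmin 324.5 ymin 203.3 top ymax 210.2
0.065 scene xmin 323.1 ymin 202.1 top ymax 211.8
0.068 scene xmin 321.8 ymin 200.9 top ymax 213.3
0.071 scene xmin 320.5 ymin 199.6 top ymax 214.9
0.074 scene xmin 319.2 ymin 198.4 top ymax 216.5
0.077 scene xmin 317.9 ymin 197.2 top ymax 218.1
....#########..####################188
.....##.##.#.###.###.#########.####189
....#################.##.####.#####190
.....######.#.#.#.##.######.#######191
......##########.#.#...###.#####.##192
.....##.####.#.#############.#####.193
.....####.#.##.######.##########.##194
.....############.#.#.#############195
....###..################.#########196
....###############################197
....#########.#.#..##########.#####198
.....########..##..####..#..###.###199
.....#.###...######...######.##.###200
.....#.##..########..##############201
.....##.#.############.########.###202
.....#######.#########.#.##.#######203
.....##.##############.############204
........################.####.#####205
......
[... 1419 characters left out ...]
############.....204
............##############....205
...........################...206
...........################...207
...........###############....208
...........###############....209
...........###############....210
...........###############....211
...........###############....212
...........###############....213
.............#############....214
..............##########......215
.................######.......216
..............................217
..............................218
..............................219
..............................220
..............................221
..............................222
..............................223
..............................224
```

Silhouette gives the pad face about 71 mm from the arm's centre line, so first contact should come near clamp angle 0.04. Now I'll go behind the ball (far side) with the tool tilted, to pull it down.

```bash
cat >> h.py <<'E'
def hook(th,phi,perp,lat=0,ax=-.005):
    """TCP pose with ball at tool (−lat, -perp, ax); tool tilted outward by phi"""
    y=PRESS[3]+np.pi/2
    Rv=R.from_matrix(np.c_[[np.cos(y),np.sin(y),0],[np.sin(y),-np.cos(y),0],[0,0,-1]])*R.from_rotvec([-phi,0,0])
    return ball(th)-Rv.apply([-lat,-perp,ax]), Rv
def plan2(P,Rt):
    o=manip.observe(); Rc=R.from_rotvec(o['tool_rot']); d=(Rc.inv()*Rt).as_rotvec(); dp=Rc.inv().apply(P-o['position'])
    print('t',round(o['clock'],2),'pos',o['position'].round(4),'->',P.round(4),'q',o['joint_pos'].round(2),'F',o['contact_force'].round(1))
    print('dp units',(dp/.3).round(4),'rot',(d/(np.pi/4)).round(4),'rows>=',round(max(np.linalg.norm(dp)/.0417,np.linalg.norm(d)/.125),1))
E
python3 - <<'E'
from h import *
plan2(*hook(1.782,0,.034,-.09)); plan2(*hook(1.782,.5,.034,-.09))
E
```

```text
t 21.45 pos [ 0.3176 -0.1807  0.1818] -> [ 0.7049 -0.1289  0.3352] q [-0.08 -0.09 -0.44 -0.   -1.22 -1.61] F [-0.4  0.5  0.6]
dp units [ 0.3285  1.2617 -0.5082] rot [ 0.0028 -0.0018 -0.0057] rows>= 10.1
t 21.45 pos [ 0.3176 -0.1807  0.1818] -> [ 0.7031 -0.1287  0.3521] q [-0.08 -0.09 -0.44 -0.   -1.22 -1.61] F [-0.4  0.5  0.6]
dp units [ 0.3285  1.2559 -0.5646] rot [-6.338e-01 -4.000e-04 -6.000e-03] rows>= 10.2
```

servo_tool(
  increments="0.03 0.11 -0.07 0 0 0;0.03 0.11 -0.07 0 0 0;0.03 0.11 -0.07 0 0 0;0.03 0.11 -0.07 0 0 0;0.03 0.11 -0.07 0 0 0;0.03 0.11 -0.07 0 0 0;0.03 0.11 -0.07 0 0 0;0.03 0.11 -0.07 0 0 0;0 0 0 0 0 0",
)

```text
clock: 22.2
position: [0.5947, -0.1368, 0.351]
tool_rot: [2.342, 2.088, 0.007]
contact_force: [-1.9, 0.4, -2.0]
gripper_width: 0.248
```

Run:
```python
from h import *
plan2(*hook(1.782,.5,.034,-.09))
```

```text
t 22.2 pos [ 0.5947 -0.1368  0.351 ] -> [ 0.7031 -0.1287  0.3521] q [ 0.03  0.38  0.55 -0.   -1.73 -1.71] F [-1.9  0.4 -2. ]
dp units [ 0.068   0.3559 -0.0017] rot [-0.6294 -0.0023  0.0027] rows>= 4.0
```

servo_tool(
  increments="0 0 0 -0.13 0 0;0 0 0 -0.13 0 0;0 0 0 -0.13 0 0;0 0 0 -0.12 0 0;0 0 0 -0.12 0 0;0 0 0 0 0 0",
)

```text
clock: 22.7
position: [0.5835, -0.1375, 0.346]
tool_rot: [2.045, 1.82, 0.462]
contact_force: [-0.7, -0.6, -2.2]
gripper_width: 0.251
```

Run:
```python
from h import *
plan2(*hook(1.782,.5,.034,-.09))
```

```text
t 22.7 pos [ 0.5835 -0.1375  0.346 ] -> [ 0.7031 -0.1287  0.3521] q [ 0.08  0.01 -0.07  0.11 -1.   -1.81] F [-0.7 -0.6 -2.2]
dp units [0.0751 0.3555 0.1684] rot [-0.0077 -0.0036  0.0002] rows>= 2.9
```

servo_tool(
  increments="0.02 0.09 0.04 0 0 0;0.02 0.09 0.042 0 0 0;0.02 0.09 0.042 0 0 0;0.015 0.085 0.042 -0.008 -0.004 0;0 0 0 0 0 0;0 0 0 0 0 0",
)

```text
clock: 23.2
position: [0.7088, -0.129, 0.3552]
tool_rot: [2.04, 1.814, 0.462]
contact_force: [-0.7, 0.3, -0.9]
gripper_width: 0.247
```

Run:
```python
from h import *
p=shot('scene','s12.png')
plan2(*hook(1.782,.5,.034,-.09))
plan2(*hook(1.782,.5,.034,0))
```

```text
t 23.25 pos [ 0.708  -0.1295  0.3562] -> [ 0.7031 -0.1287  0.3521] q [ 0.08  0.25  0.23  0.11 -1.06 -1.8 ] F [-0.1  0.3  1.2]
dp units [ 0.0007 -0.0209  0.004 ] rot [ 0.0014  0.0019 -0.0001] rows>= 0.2
t 23.25 pos [ 0.708  -0.1295  0.3562] -> [ 0.7136 -0.0393  0.3521] q [ 0.08  0.25  0.23  0.11 -1.06 -1.8 ] F [-0.1  0.3  1.2]
dp units [ 0.3007 -0.021   0.0035] rot [ 0.0014  0.0019 -0.0001] rows>= 2.2
```

View pics/s12.png

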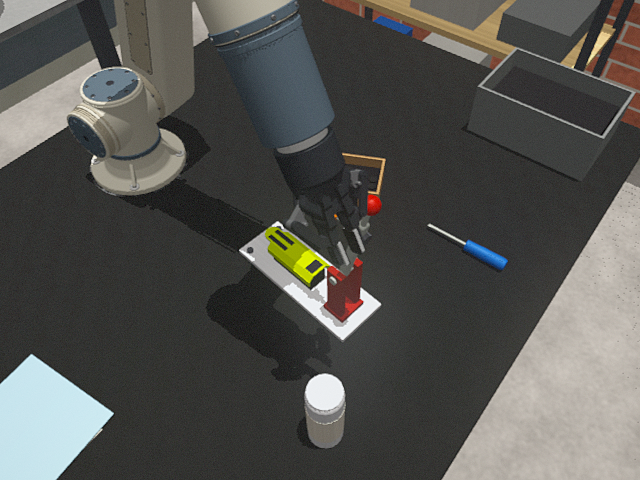

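servo_tool(
  increments="0.06 -0.01 0 0 0 0;0.08 -0.005 0 0 0 0;0.08 0 0 0 0 0;0.06 0 0 0 0 0;0.02 0 0 0 0 0;0 0 0 0 0 0",
)

```text
clock: 23.75
position: [0.7138, -0.0393, 0.3554]
tool_rot: [2.038, 1.813, 0.465]
contact_force: [-0.3, 0.1, -0.6]
gripper_width: 0.246
```

Run:
```python
from h import *
p=shot('scene','s13.png');q=shot('top','t13.png')
a=cv2.resize(p['img'][140:300,270:430,::-1],None,fx=3,fy=3,interpolation=2)
b=cv2.resize(q['img'][60:300,260:420,::-1],None,fx=2,fy=2,interpolation=2)
c=np.zeros((480,800,3),'u1');c[:,:480]=a;c[:,480:]=b;cv2.imwrite('pics/s13z.png',c)
plan2(*hook(1.782,.5,.0216,0))
```

```text
t 23.85 pos [ 0.7139 -0.0411  0.3553] -> [ 0.7028 -0.038   0.3462] q [ 0.24  0.24  0.18  0.2  -1.04 -1.99] F [ 0.7  0.4 -0. ]
dp units [ 0.0059 -0.0477  0.0083] rot [ 0.0043  0.0024 -0.0013] rows>= 0.4
```

View pics/s13z.png

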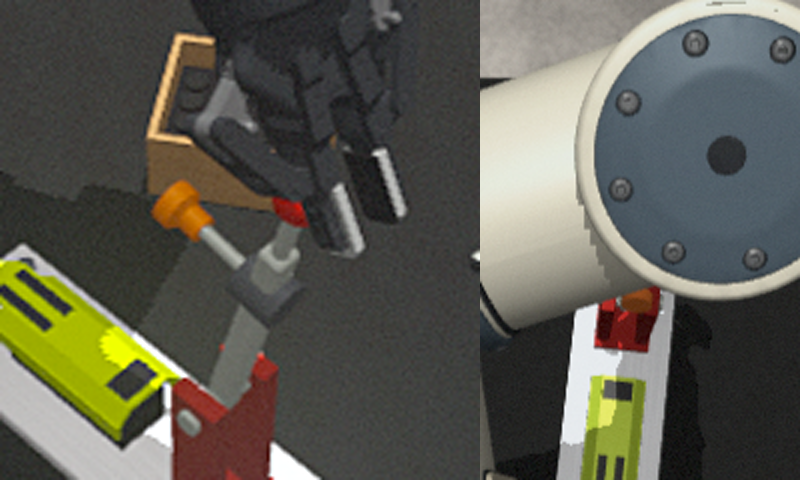

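The fingers stand behind the ball, on its far side, straddling the arm's rod (ball at zoomed (290,210)). Compute the arc rows.

Run:
```python
import numpy as np
th=np.r_[1.782,1.72,1.65,np.arange(1.57,.4,-.1),.4,.35];f=.5
for a,b in zip(th[:-1],th[1:]):
    dx=.215*(np.cos(a)-np.cos(b));dz=.215*(np.sin(b)-np.sin(a))
    print(round(b,2),round((dx*np.cos(f)+dz*np.sin(f))/.3,3),round((dx*np.sin(f)-dz*np.cos(f))/.3,3))
```

```text
1.72 -0.035 -0.028
1.65 -0.041 -0.029
1.57 -0.049 -0.029
1.47 -0.065 -0.031
1.37 -0.067 -0.025
1.27 -0.069 -0.018
1.17 -0.071 -0.011
1.07 -0.072 -0.004
0.97 -0.072 0.004
0.87 -0.071 0.011
0.77 -0.069 0.018
0.67 -0.067 0.025
0.57 -0.064 0.031
0.47 -0.061 0.037
0.4 -0.04 0.03
0.35 -0.028 0.023
```

servo_tool(
  increments="0.006 -0.024 0.004 0 0 0;0 -0.024 0.004 0 0 0;0 -0.035 -0.028 0 0 0;0 -0.041 -0.029 0 0 0;0 -0.049 -0.029 0 0 0",
)

```text
clock: 24.27
position: [0.6593, -0.0335, 0.352]
tool_rot: [2.037, 1.807, 0.468]
contact_force: [6.3, 0.0, 1.0]
gripper_width: 0.247
```

servo_tool(
  increments="0 -0.065 -0.031 0 0 0;0 -0.067 -0.025 0 0 0;0 -0.069 -0.018 0 0 0",
)

```text
clock: 24.52
position: [0.5968, -0.0259, 0.3458]
tool_rot: [2.033, 1.804, 0.475]
contact_force: [4.0, 0.3, 8.3]
gripper_width: 0.254
```

Pulling with 6–9 N, as expected. Continue.

servo_tool(
  increments="0 -0.071 -0.011 0 0 0;0 -0.072 -0.004 0 0 0;0 -0.072 0.004 0 0 0;0 -0.071 0.011 0 0 0;0 -0.069 0.018 0 0 0",
)

```text
clock: 24.93
position: [0.5062, -0.0148, 0.2888]
tool_rot: [2.035, 1.805, 0.474]
contact_force: [0.7, -1.1, 7.2]
gripper_width: 0.253
```

servo_tool(
  increments="0 -0.067 0.025 0 0 0;0 -0.064 0.031 0 0 0;0 -0.061 0.037 0 0 0;0 -0.04 0.03 0 0 0;0 -0.02 0.015 0 0 0;0 0 0 0 0 0",
)

```text
clock: 25.43
position: [0.4588, -0.0093, 0.2118]
tool_rot: [2.04, 1.81, 0.465]
contact_force: [0.7, 1.1, 0.5]
gripper_width: 0.25
```

Run:
```python
from h import *
p=shot('scene','s14.png')
cv2.imwrite('pics/s14z.png',cv2.resize(p['img'][140:320,200:400,::-1],None,fx=3,fy=3,interpolation=2))
plan2(*hook(.37,.5,.0216,0))
```

```text
t 25.48 pos [ 0.459  -0.0093  0.2119] -> [ 0.459  -0.0094  0.2137] q [ 0.53 -0.24 -0.76  0.47 -0.7  -2.53] F [ 0.3  1.2 -0.4]
dp units [-0.0001  0.0029 -0.0051] rot [ 0.0038  0.0031 -0.0025] rows>= 0.0
```

View pics/s14z.png

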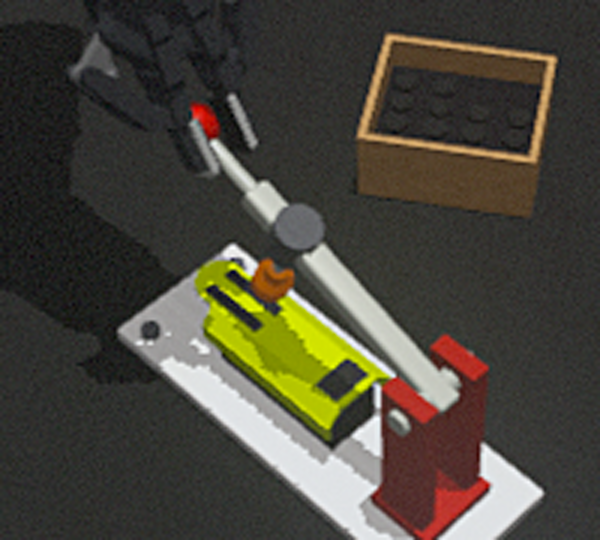

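The arm has come down to about 0.38, and the pad at zoomed (272,278) is still above the visor. I'll back off, untilt and close the fingers to press on the ball's top.

servo_tool(
  increments="0 0.012 0 0 0 0;0 0 -0.06 0 0 0;0 0 -0.1 0 0 0;0 0 -0.06 0.127 0 0;0 0 0 0.127 0 0;0 0 0 0.127 0 0;0 0 0 0.127 0 0;0 0 0 0.127 0 0;0 0 0 0 0 0",
  grip=0,
)

```text
clock: 26.23
position: [0.4331, -0.0052, 0.2698]
tool_rot: [-2.349, -2.082, 0.008]
contact_force: [0.3, 0.4, -0.6]
gripper_width: 0.0
```

Run:
```python
from h import *
p=shot('scene','s15.png');q=optics.get_image('top')
a=redball(p,(240,150,300,210));print(a); th,f=fitth([(p,a[0])]);print(th,f)
print(ball(th))
P,Rt=hook(th,0,0,0); P=ball(th)+[0,0,.040]; plan2(P,Rt)
```

```text
(array([264.38797814, 181.42076503]), array([ 17,  24,  16,  16, 183], dtype=int32))
0.37929210864507257 [0.3 0.1]
[ 0.43849153 -0.00697777  0.20960654]
t 26.33 pos [ 0.4317 -0.0056  0.2704] -> [ 0.4385 -0.007   0.2496] q [ 0.35  0.01 -0.12  0.   -1.44 -2.05] F [-0.2 -0.2  0.1]
dp units [-0.0017  0.023   0.0693] rot [ 0.0025  0.0023 -0.005 ] rows>= 0.5
```

servo_tool(
  increments="-0.001 0.012 0.05 0 0 0;-0.001 0.011 0.04 0 0 -0.005;0 0 0.008 0 0 0;0 -0.009 0.027 0 0 0;0 -0.01 0.027 0 0 0;0 -0.007 0.028 0 0 0;0 -0.008 0.028 0 0 0;0 0 0 0 0 0;0 0 0 0 0 0",
)

```text
clock: 27.08
position: [0.4272, -0.0057, 0.2093]
tool_rot: [2.342, 2.087, 0.004]
contact_force: [-0.4, 0.4, 0.2]
gripper_width: 0.001
```

Run:
```python
from h import *
avg(4)
p=optics.get_image('scene');shot('scene','s16.png')
a=redball(p,(230,155,300,220));print(a);print(fitth([(p,a[0])]))
P,Rt=hook(.22,0,0,0); plan2(ball(.22)+[0,0,.029],Rt)
```

```text
t 27.2833 F [ 0.16 -0.13  0.19] W -0.0007 pos [ 0.4277 -0.0057  0.2094] std [0.18 0.39 0.15]
(array([262.76, 190.92]), array([ 26,  30,  15,  13, 125], dtype=int32))
(np.float64(0.2217541947064858), array([-0., -0.]))
t 27.38 pos [ 0.4277 -0.0057  0.209 ] -> [ 0.4285 -0.0058  0.2059] q [ 0.36  0.02 -0.26  0.   -1.28 -2.05] F [ 0.4  0.5 -0.2]
dp units [-0.      0.0025  0.0104] rot [0.0057 0.0015 0.002 ] rows>= 0.1
```

View pics/s16.png

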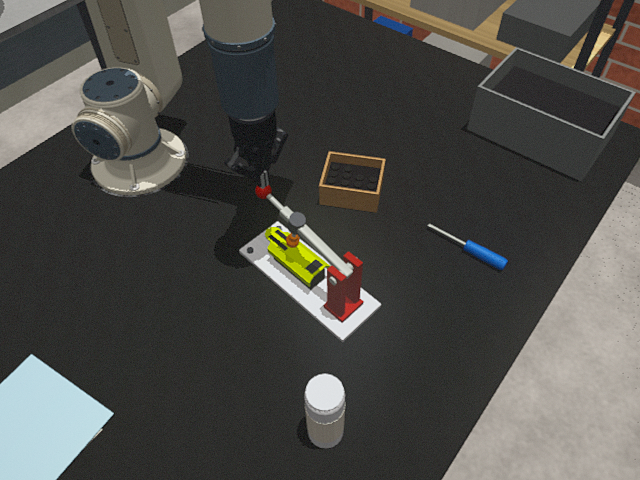

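servo_tool(
  increments="0 -0.002 0.02 0 0 0;0 -0.002 0.02 0 0 0;0 -0.002 0.015 0 0 0;0 -0.002 0.012 0 0 0;0 0 0.008 0 0 0;0 0 0.004 0 0 0;0 0 0.004 0 0 0",
)

```text
clock: 27.97
position: [0.4248, -0.0056, 0.184]
tool_rot: [2.343, 2.087, 0.002]
contact_force: [-4.4, 1.3, 5.7]
gripper_width: -0.006
```

servo_tool(
  increments="0 0 0.003 0 0 0;0 0 0.003 0 0 0;0 0 0.003 0 0 0",
)

```text
clock: 28.22
position: [0.4247, -0.0056, 0.1814]
tool_rot: [2.343, 2.087, 0.001]
contact_force: [-3.0, -0.2, 5.1]
gripper_width: -0.004
```

Run:
```python
from h import *
o=manip.observe();print(o['position'],o['contact_force']);avg(3)
```

```text
[ 0.42469193 -0.00562829  0.1813605 ] [-3.04096326 -0.21965965  5.13351108]
t 28.3667 F [-2.9 -0.2  3.9] W -0.0002 pos [ 0.4248 -0.0056  0.1812] std [0.57 0.61 0.37]
```

Steady push at about 5 N (hinge friction less gravity). Now I'll step slowly and log force against height to feel for contact.

servo_tool(
  increments="0 0 0.003 0 0 0;0 0 0.003 0 0 0;0 0 0.003 0 0 0;0 0 0.003 0 0 0",
)

```text
clock: 28.7
position: [0.4249, -0.0056, 0.1777]
tool_rot: [2.343, 2.087, 0.002]
contact_force: [-4.6, 1.0, 5.7]
gripper_width: -0.002
```

servo_tool(
  increments="0 0 0.003 0 0 0;0 0 0.003 0 0 0;0 0 0.003 0 0 0",
)

```text
clock: 28.95
position: [0.4248, -0.0056, 0.175]
tool_rot: [2.343, 2.087, 0.001]
contact_force: [-4.1, 1.3, 5.5]
gripper_width: 0.001
```

servo_tool(
  increments="0 0 0.003 0 0 0;0 0 0.003 0 0 0;0 0 0.003 0 0 0",
)

```text
clock: 29.2
position: [0.4249, -0.0057, 0.1723]
tool_rot: [2.343, 2.087, 0.002]
contact_force: [-3.8, 0.4, 6.4]
gripper_width: 0.0
```

servo_tool(
  increments="0 0 0.003 0 0 0;0 0 0.003 0 0 0",
)

```text
clock: 29.37
position: [0.4249, -0.0056, 0.1704]
tool_rot: [2.343, 2.087, 0.001]
contact_force: [-3.1, 0.3, 6.4]
gripper_width: -0.002
```

servo_tool(
  increments="0 0 0.003 0 0 0;0 0 0.003 0 0 0",
)

```text
clock: 29.53
position: [0.4247, -0.0057, 0.1687]
tool_rot: [2.343, 2.087, 0.001]
contact_force: [-5.0, 0.6, 6.7]
gripper_width: -0.002
```

Run:
```python
from h import *
avg(4)
p=shot('scene','s17.png')
cv2.imwrite('pics/s17z.png',cv2.resize(p['img'][205:275,255:345,::-1],None,fx=8,fy=8,interpolation=2))
a=redball(p,(230,155,300,220));print(a)
```

```text
t 29.7333 F [-2.77 -0.1   4.73] W -0.0004 pos [ 0.4249 -0.0057  0.1686] std [0.76 0.41 0.77]
(array([262.47524752, 204.20792079]), array([ 26,  44,  15,  12, 101], dtype=int32))
```

View pics/s17z.png

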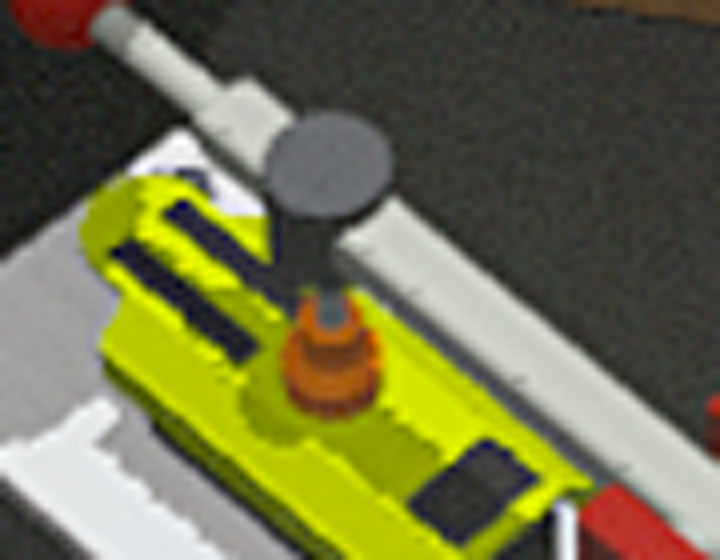

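Run:
```python
from h import *
p=optics.get_image('scene')
t=np.linspace(0,2*np.pi,90)
for zz in(.064,.067,.070):
    W=T(PRESS,np.c_[.013*np.cos(t)+.0,.013*np.sin(t),0*t+zz]);u=(proj(p,W)-[255,205]+.5)*8-.5
    print(zz,'x',u[:,0].min().round(),u[:,0].max().round(),'ymax',u[:,1].max().round(),'at x',u[u[:,1].argmax(),0].round())
```

```text
0.064 x 288.0 394.0 ymax 428.0 at x 340.0
0.067 x 287.0 393.0 ymax 421.0 at x 339.0
0.07 x 286.0 393.0 ymax 414.0 at x 339.0
```

servo_tool(
  increments="0 0 0.003 0 0 0;0 0 0.003 0 0 0",
)

```text
clock: 30.0
position: [0.4251, -0.0057, 0.167]
tool_rot: [2.343, 2.087, 0.002]
contact_force: [-5.0, 0.8, 6.9]
gripper_width: 0.005
```

servo_tool(
  increments="0 0 0.003 0 0 0;0 0 0.003 0 0 0",
)

```text
clock: 30.17
position: [0.4249, -0.0056, 0.1653]
tool_rot: [2.343, 2.087, 0.002]
contact_force: [-6.3, 1.8, 9.7]
gripper_width: 0.001
```

Run:
```python
from h import *
avg(4)
p=shot('scene','s18.png')
cv2.imwrite('pics/s18z.png',cv2.resize(p['img'][205:275,255:345,::-1],None,fx=8,fy=8,interpolation=2))
```

```text
t 30.3667 F [-4.76  0.47  7.01] W -0.0011 pos [ 0.425  -0.0056  0.1652] std [0.86 0.45 0.4 ]
```

View pics/s18z.png

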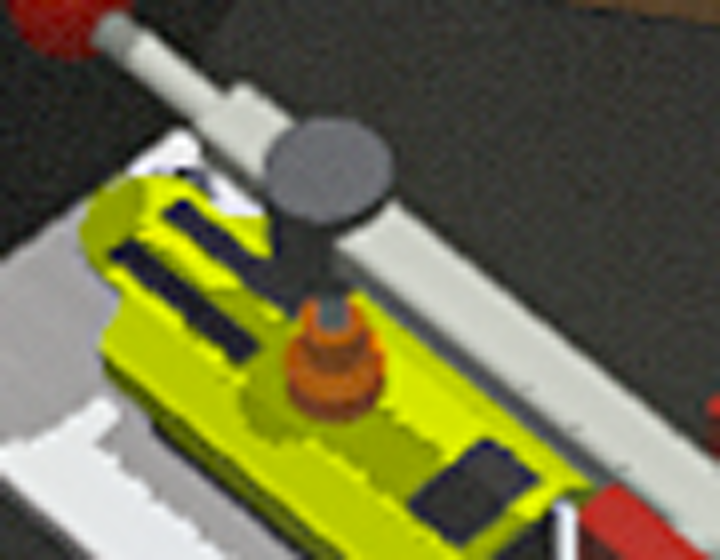

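servo_tool(
  increments="0 0 0.003 0 0 0;0 0 0.003 0 0 0",
)

```text
clock: 30.58
position: [0.4249, -0.0057, 0.1636]
tool_rot: [2.343, 2.087, 0.002]
contact_force: [-6.3, 0.9, 9.6]
gripper_width: -0.001
```

Run:
```python
from h import *
avg(4)
p=shot('scene','s19.png')
P=[cv2.imread('pics/%s.png'%s).astype('f4').mean(2) for s in('s16','s17','s18','s19')]
def tr(a,b,box):
    x0,y0,x1,y1=box
    return np.round(cv2.phaseCorrelate(a[y0:y1,x0:x1].copy(),b[y0:y1,x0:x1].copy(),cv2.createHanningWindow((x1-x0,y1-y0),5))[0],2)
def lk(a,b,pts):
    r,_,_=cv2.calcOpticalFlowPyrLK(a.clip(0,255).astype('u1'),b.clip(0,255).astype('u1'),np.array(pts,'f4')[:,None],None,winSize=(9,9),maxLevel=1)
    return (r[:,0]-np.array(pts)).round(2).tolist()
for i in(1,2):
    print('knob',lk(P[i],P[i+1],[(288,226),(303,226),(296,231)]),'pad',lk(P[i],P[i+1],[(291.5,251),(302,251),(296,256)]))
```

```text
t 30.7833 F [-5.72  0.7   8.61] W 0.0008 pos [ 0.4249 -0.0056  0.1635] std [0.54 0.16 0.65]
knob [[-0.15, 0.62], [-0.04, 0.6], [-0.1, 0.46]] pad [[0.21, 0.21], [0.3, 0.21], [0.25, 0.24]]
knob [[0.16, 0.41], [-0.08, 0.14], [0.06, 0.29]] pad [[0.19, 0.15], [0.16, 0.21], [0.09, 0.14]]
```

Run:
```python
from h import *
p=np.load('pics/s11.npy',allow_pickle=True).item()
t=np.linspace(0,2*np.pi,120)
def rim(th,d):
    al=np.array([-np.cos(th),0,np.sin(th)]);dn=np.array([-np.sin(th),0,-np.cos(th)])
    return proj(p,T(PRESS,np.array([.125,0,.13])+.125*al+d*dn+.013*(np.cos(t)[:,None]*al+np.sin(t)[:,None]*[0,1,0])))
def edge(fn,xc,yc):
    im=cv2.imread(fn); im=cv2.resize(im[yc-15:yc+20,xc-15:xc+15],None,fx=8,fy=8,interpolation=cv2.INTER_CUBIC)
    lab=cv2.cvtColor(im,cv2.COLOR_BGR2HSV).astype(int); m=((lab[...,0]<19)&(lab[...,1]>120)&(lab[...,2]>70)).astype('u1')
    n,l,s,c=cv2.connectedComponentsWithStats(m); i=l[15*8,15*8] or 1+np.argmax(s[1:,4]); x,y,w,h,A=s[i]
    f=lambda v,o:(v+.5)/8-.5+o
    return [round(float(v),2) for v in(f(x,xc-15),f(x+w,xc-15),f(y+h,yc-15))],A
for fn,xc,yc in(('s16',292,241),('s17',296,251),('s18',297,251),('s19',297,252)): print(fn,edge(f'pics/{fn}.png',xc,yc))
for th,ds in((.235,(.069,.071,.073,.075)),(.0437,(.0685,.0715)),(.0214,(.0687,))):
    for d in ds: u=rim(th,d);print(th,d,u[:,0].min().round(2),u[:,0].max().round(2),u[:,1].max().round(2))
```

```text
s16 ([285.19, 299.69, 246.81], np.int32(8468))
s17 ([289.94, 301.81, 256.81], np.int32(8195))
s18 ([290.44, 302.44, 257.06], np.int32(8202))
s19 ([290.56, 302.56, 257.31], np.int32(8243))
0.235 0.069 285.18 298.62 246.39
0.235 0.071 285.08 298.5 246.86
0.235 0.073 284.98 298.38 247.34
0.235 0.075 284.89 298.27 247.81
0.0437 0.0685 289.4 302.71 256.45
0.0437 0.0715 289.44 302.72 257.32
0.0214 0.0687 289.99 303.28 257.73
```

Three estimates of the pad force agree on about 5.5–7 N: the force rise, the pad silhouette before and after, and the travel since contact. That's on target, so I'll lift off gently.

servo_tool(
  increments="0 0 -0.004 0 0 0;0 0 -0.006 0 0 0;0 0 -0.02 0 0 0;0 0 -0.06 0 0 0;0 -0.05 -0.1 0 0 0;0 -0.1 -0.1 0 0 0;0 -0.1 -0.05 0 0 0;0 0 0 0 0 0",
)

```text
clock: 31.5
position: [0.3498, 0.0034, 0.2689]
tool_rot: [2.34, 2.086, 0.016]
contact_force: [0.2, -0.5, 0.8]
gripper_width: 0.003
```

servo_tool(
  increments="-0.1 0 0 0 0 0;-0.13 0 0 0 0 0;-0.13 0 0 0 0 0;-0.13 0 0 0 0 0;-0.13 0 0 0 0 0;-0.1 0 0 0 0 0;0 0 0 0 0 0",
)

```text
clock: 32.08
position: [0.3252, -0.2155, 0.2644]
tool_rot: [2.349, 2.08, 0.0]
contact_force: [1.0, 0.0, -0.1]
gripper_width: 0.003
```

Run:
```python
from h import *
p=shot('scene','s20.png');q=shot('top','t20.png')
a=redball(p,(240,160,300,230));b=redball(q,(305,295,345,335));print(a[0],b[0],a[1],b[1]);print('th',fitth([(p,a[0]),(q,b[0])]),fitth([(p,a[0])]),fitth([(q,b[0])]))
P=[cv2.cvtColor(cv2.imread('pics/%s.png'%s),6) for s in('s17','s19','s20')]
def lk(a,b,pts):
    r,_,_=cv2.calcOpticalFlowPyrLK(a,b,np.array(pts,'f4')[:,None],None,winSize=(9,9),maxLevel=1); return (r[:,0]-np.array(pts)).round(2).tolist()
for i in(0,1): print('knob',lk(P[i],P[2],[(288,226),(303,226),(296,231)]),'pad',lk(P[i],P[2],[(291.5,251),(302,251),(296,256)]))
print(manip.observe()['clock'])
S=np.load('pics/scene0.npy',allow_pickle=True).item()
for k,pic,ref in(('scene',p,S),):
    d=cv2.absdiff(pic['img'],ref['img']).max(2)
    print('driver diff',d[215:275,420:515].max(),'box',d[145:215,315:390].max(),'can',d[368:450,300:350].max())
c=np.zeros((560,790,3),'u1');c[:560,:480]=cv2.resize(p['img'][170:310,250:370,::-1],(480,560),interpolation=2);bb=cv2.resize(q['img'][190:350,280:365,::-1],None,fx=3.5,fy=3.5,interpolation=2);c[:560,485:485+bb.shape[1]]=bb[:560,:305];cv2.imwrite('pics/s20z.png',c)
```

```text
[262.7875 203.6125] [323.6686747  319.42168675] [ 16  37  16  15 160] [ 12  18  15  14 166]
th (np.float64(0.03585975855856011), array([ 0.2,  0. , -0.1, -0.6])) (np.float64(0.036612943755981966), array([ 0.2, -0. ])) (np.float64(0.0014416025466700833), array([-0.3, -0.4]))
knob [[-0.1, 0.99], [-0.17, 0.74], [-0.1, 0.73]] pad [[0.33, 0.34], [0.5, 0.29], [0.36, 0.48]]
knob [[-0.03, -0.05], [-0.07, -0.01], [0.07, -0.03]] pad [[-0.07, -0.03], [0.04, 0.02], [0.03, 0.08]]
32.1833
driver diff 31 box 25 can 24
```

View pics/s20z.png

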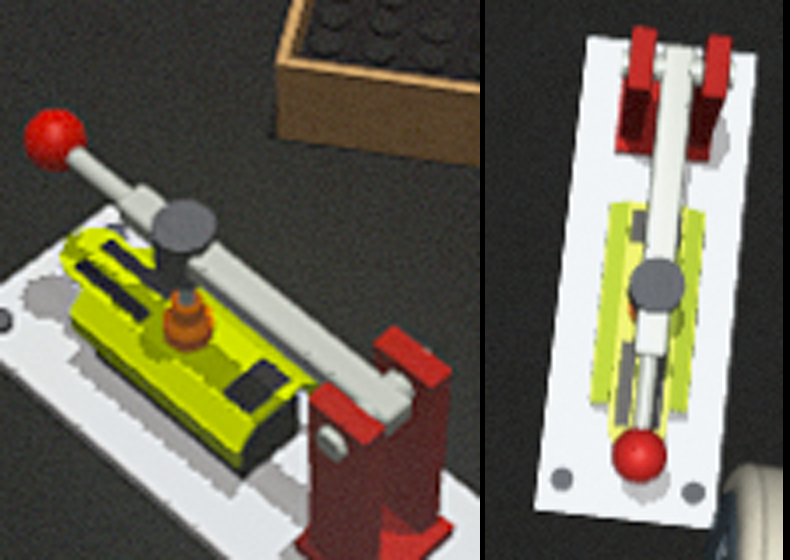

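The arm stayed exactly where I left it: knob and pad moved less than 0.1 px after release. The pad rests on the visor's centre, and the visor and bystanders haven't moved. Handing in.

```bash
python3 -c "
from h import *
print(workorder.finish_job()); print(manip.observe()['clock'])"
```

```text
the job is handed in; nothing more can be done
None
the job is handed in; nothing more can be done
```

The visor is clamped on the saddle as asked, and I handed the job in at about 32 s. I estimate the pad is pressing with roughly 6 N, which is inferred rather than measured directly.

**What I did**
- **Raising the arm:** My first pinch on the ball slipped off at a clamp angle of about 0.76, and the arm stayed there. I pushed the ball on up to 1.78 with part-closed fingers.
- **Placing the visor:** I closed the fingers only to the lips' width, and it lifted without slipping. The grip force itself could not be read. I set it down with about 8 N showing at the wrist before easing off and opening.
- **Clamping:** I pulled the ball down from its far side to about 0.38, then pressed its top slowly with closed fingers until I felt the pad.

**Last checks**
- **Visor position:** Before clamping, it matched the ideal seated outline within about a pixel in both views, nose towards the ball. The last pictures still showed it centred under the pad.
- **Pad force:** The push force on the ball rose about 4 N after contact, which means about 6.7–7 N at the pad. The pad's silhouette before and after gave about 3.5–3.8 mm of push-in, or about 5.5 N. Noise is around ±1 N.
- **After release:** The arm did not spring back (less than 0.1 px of movement).
- **Bystanders:** The box, can and screwdriver looked unchanged.

**One disagreement:** The final arm angle came out as 0.021 from the tool height, 0.037 from the scene picture and 0.001 from the top picture. The push-in estimate compares positions before and after, so that offset should mostly cancel.

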